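# Clamp a walnut round in the tilted V-cradle

### The job

Clear the red sprung clamp bar of the tilted fixture by lifting it and turning it well aside, pointing downhill, where it rests by itself. Lay the walnut round in the blue V-cradle, not dropping it, with its lower end against the steel stop, then turn the bar back across it and lower it under control, without letting it snap down, so that it clamps the round. Leave the tape roll, the sanding block and the tin where they stand.

Things in the scene. Friction and masses are not known exactly. Their poses are not given: they have to be found in the camera images.
- cradle: Inclined part of the fixed grey fixture. Origin: where the round's centre belongs when it lies in both saddles against the stop. x runs 30 deg uphill along the cradle (the seated round's axis), y across it to the clamp post, z is the slope's normal, 30 deg off vertical. Aluminium plate: surface at z = -40 mm, x -75 to 75, y -75 to 130 mm.
- post_axis (a point): Point on the axis of the steel clamp post, cradle x = 0, y = 95, z = 0 mm (axes as cradle). The post, 17 mm thick, runs along z up to z = 52 mm. Beside it, uphill, is a dark locking cam block: x 6 to 34, y 82 to 128, top at z = 26.5 mm.
- bar_lift (a joint): Height of the red bar along the post (cradle z), m: 0 = lowest stop (cradle empty), 0.014 = on a seated round, 0.022 = resting on the cam when turned aside, 0.034 = highest. A spring pulls it down, 4 N at 0 to 9 N at the top; the bar weighs 0.13 kg.
- bar_turn (a joint): Turn of the red bar about the post, rad: 0 = across the cradle (a stop), growing as it swings downhill; 1.57 = straight downhill, 1.65 = end stop. A hub pin blocks turning past about 0.1 unless bar_lift is over 0.022. Beyond about 0.35 the pin stands on the cam: let go, the bar stays up and where it is. Turned fully back (below 0.08) it can come down.
- bar_knob (a point): Centre of the black round knob, 28 mm thick, 37 mm long along cradle z, fixed on the free end of the red bar, 137 mm from the post axis: at cradle x = -137 sin(turn), y = 95 - 137 cos(turn), z = 44 mm + lift. Its top is 16.5 mm above this point; the bar (19 mm wide, 14 mm thick) has its top 26.5 mm below it and its underside 40.5 mm below.
- round_centre (a point): Centre of the walnut round: a loose dark brown wooden cylinder, 35 mm thick and 105 mm long, lying on its side on the table. This frame's y axis is the cylinder's axis; both ends alike. About 0.06 kg.
- masking_roll: Bystander: roll of beige masking tape lying flat, 105 mm across, 25 mm high; origin at the centre of its underside.
- sanding_block: Bystander: wooden sanding block, 67 x 110 x 33 mm; origin at the centre of its underside.
- stain_tin: Bystander: orange round tin, 75 mm across, 56 mm high; origin at the centre of its underside.
- upper_saddle (a point): Point on the round's seat axis at the middle of the upper blue V saddle (cradle x = 42 mm; axes as cradle). The lower one is at x = -42 mm. Each is a 90-degree V, 14 mm thick along x, arms reaching y = +-28 mm and up to z = +2 mm. Between the saddles 70 mm is free for fingers, down to the plate. The upper end is open.
- stop (a point): Point on the uphill face of the steel stop plate at the cradle's lower end (cradle x = -52.5 mm; axes as cradle), on the round's seat axis. Plate 34 mm wide, 6 mm thick, top 8 mm above this point.

How it is judged (in metres and radians):
On the way, in this order (a step that is already met when the one before it is completed fails the run):
1. the bar is turned aside and rests there by itself (value of joint bar_turn above 1 rad and value of joint bar_lift above 0.018 m and contact force between the fingers and anything else below 0.2 N), for 0.2 s.
2. the round lies in both saddles against the stop, let go, with the bar still aside (x of round_centre in the frame of cradle between -0.004 and 0.008 m and y of round_centre in the frame of cradle between -0.004 and 0.004 m and z of round_centre in the frame of cradle between -0.004 and 0.004 m and angle between the y axis of round_centre and the x axis of cradle, either way round below 0.1 rad and value of joint bar_turn above 0.8 rad and contact force between the fingers and anything else below 0.2 N), for 0.2 s.
At the end, for the whole second after the job is handed in: The round lies at rest in both V saddles (centre within 4 mm across and in height, axis within about 6 degrees), its lower end within 8 mm of the stop, and the bar, turned back to within 0.15 rad of straight across, rests on it (bar_lift 0.010 to 0.018) and presses with more than 2 N (x of round_centre in the frame of cradle between -0.004 and 0.008 m and y of round_centre in the frame of cradle between -0.004 and 0.004 m and z of round_centre in the frame of cradle between -0.004 and 0.004 m and angle between the y axis of round_centre and the x axis of cradle, either way round below 0.1 rad and value of joint bar_turn below 0.15 rad and value of joint bar_lift between 0.01 and 0.018 m and contact force between round and bar_turn above 2 N and linear speed of round below 0.02 m/s); the robot touches nothing.
It fails at once if the round is dropped: it moves faster than 0.5 m/s while the fingers do not hold it (linear speed of round above 0.5 m/s and contact force between the fingers and round below 0.1 N).
It fails at once if the bar snaps down over the cradle (faster than 0.4 m/s) (value of joint bar_turn below 0.4 rad and velocity of joint bar_lift below -0.4 m/s).
It fails at once if the tape roll is moved more than 20 mm (distance of masking_roll from where it was at the start of the episode above 0.02 m).
It fails at once if the sanding block is moved more than 20 mm (distance of sanding_block from where it was at the start of the episode above 0.02 m).
It fails at once if the tin is moved more than 20 mm (distance of stain_tin from where it was at the start of the episode above 0.02 m).
It also fails if it takes over 69 s, if anything falls off the work surface, if the arm or the gripper's body presses on something with over 40 N, if the wrist force passes 120 N, or if a joint passes its speed limit or range.

### The arm

A 7-joint arm with a two-finger parallel gripper is mounted at the origin on a cart in front of the work surface, level with it; the furniture and walls round the work are solid. World frame = base frame: x ahead of the robot, y to its left, z up, the work surface at z = 0. Lengths are in mm, angles in rad, forces in N, time in s.
With the tool pointing down it reaches from about 400 to 900 mm from the base axis. Payload 5.6 kg.
Tool frame: the origin (TCP) lies where the fingers leave the gripper's body, on its centre line; the fingertips stand 88 mm ahead of it and the grasp point (between the pads) lies robot.grip_point_offset ahead of it (robot.grip_point_offset is the distance from the TCP to the grasp point, in mm); z points along the fingers, y is the line along which they close (so a half turn about z gives the same grasp; the last joint's range is limited). The gripper opens to 92 mm and grips with 3 to 60 N. Pads are 20 mm wide; open, the fingers measure 128 mm over their backs; the gripper's body (75 mm by 189 mm) begins 69 mm behind the grasp point.
Start: joints at [-1.313, 0.468, -0.012, 1.603, 0.006, 1.071, -0.056], TCP at [192.622, 620.808, 302.692] pointing down, gripper open.
Joint ranges: [-2.53, 2.53], [-0.31, 2.02], [-1.57, 1.55], [0.28, 2.44], [-1.29, 4.43], [0.15, 1.84], [-2.92, 2.92]. Speed limits (rad/s): [2.57, 2.57, 3.14, 3.14, 3.14, 3.14, 3.14].

### API

Orientations are given as a 3x3 rotation matrix whose columns are the frame's x, y, z axes.
In Python, from bench import observe, optics, workorder, robot gives the robot as it stands.
- The arm moves only by the tool send_rows, never from a script. Its argument "commands" is a list of rows, each a list of 3 entries, a list of its own where there are three numbers: the shift along the tool's x, y, z in units of 50 mm (1.0 is 50 mm), then the turn, a rotation vector about the tool's x, y, z in units of 0.15 rad (1.0 is 0.15 rad), then the opening, from -1 (shut) to 1 (fully open). In form: [[[tx, ty, tz], [wx, wy, wz], hand], ...]. A call has exactly 5 rows; each row shifts and turns the commanded pose from where the row before left it, along the tool's axes as they then stand; what a row does not reach is not made up. A row lasts 1/8 s, in which the tool goes at most 62.5 mm and 10.7 degrees, less where a joint would pass 70% of its speed; a pose out of reach is approached as far as the arm can. A call with a number of a shift or a turn outside -1 to 1 is refused whole. A call with a gripper value outside its range is refused whole. The fingers move at their own pace and stop on an object; "squeeze" is the grip in N (left out, the last holds). Time passes only in rows, so rows that do not move let the fingers close, or fill a call up. It gives the time, the measured TCP pose, the force, the opening and the grip force at its end, in the units of the state.
- observe(): the state, without advancing time (a new reading comes with each control period).
- optics.get_image(name): name is "scene" or "top"; returns the picture (384x512x3 uint8, red, green, blue); there is no depth.
- optics.camera_info(name): a dict with "fovy" (degrees; the focal length in pixels is half the picture's height over the tangent of half this angle, whatever the lens; pixels are square), "cx", "cy" (the principal point, pixels), "world_from_camera" (4x4, takes a point from camera to world coordinates). Camera axes: x right, y down, z forward; pixel columns grow to the right and rows downward; lengths in mm; the calibration is good to about 2 mm. A picture is of the moment at which its call begins. camera_info takes no time and is no camera call.
- workorder.sign_off(): hands the job in; it is judged then, once.
The state is a dict: "time": time; "q": joint angles; "qd": joint speeds; "joint_torque": joint torques, N m; "tcp_pos": TCP position; "eef_rot": TCP orientation; "contact_force": force on the tool from outside, world axes, zero at the start; "moment": the same for the moment, N m; "gripper_width": finger opening in mm; "finger_force": force on a finger pad.
Only numpy, scipy, OpenCV 4.12 (cv2) and the standard library are available. Lean on these libraries where they do the work, as an engineer would, in place of code of your own. Each camera call takes 0.05 s, during which the arm holds its last target. There are 200 camera calls.

## Working session

There is one attempt and no reset: what is moved stays moved. The work goes in short steps, Python scripts to look and compute and a tool call to move; the robot and the scene stay as the last step left them, time stands still between calls to the robot, and variables do not carry over. Pictures are saved under pics/ and viewed, at most 10 in all, crops included, and the job is handed in when it is done.

Besides the shell and the picture viewer there is one more tool, called after "Call:" as name([rows], argument=value, ...), one row to a line, values as JSON. send_rows: Moves the arm, as the interface text tells. Shifts and turns lie within -1 to 1; 1 stands for 50 mm of shift or 0.15 rad of turn. Its arguments: {"type":"object","properties":{"commands":{"type":"array","items":{"type":"array"}},"squeeze":{"type":"number"}},"required":["commands"]}

```bash
ls; mkdir -p pics; python3 - <<'E'
from bench import observe, optics, workorder, robot
import cv2,numpy as np
print(robot.grip_point_offset); s=observe(); print({k:np.round(v,3).tolist() for k,v in s.items()})
for n in("scene","top"):
    cv2.imwrite(f"pics/{n}0.png",optics.get_image(n)[:,:,::-1]); c=optics.camera_info(n); print(n,c["fovy"],c["cx"],c["cy"],np.round(c["world_from_camera"],3).tolist(), [k for k in c])
E
```

```text
pics
69.4
{'time': 0.0, 'q': [-1.313, 0.468, -0.012, 1.604, 0.006, 1.071, -0.056], 'qd': [-0.002, 0.001, -0.0, -0.0, -0.0, 0.001, -0.0], 'joint_torque': [0.001, -52.057, -0.013, -24.375, -0.057, 0.017, 0.0], 'tcp_pos': [192.533, 620.368, 301.73], 'eef_rot': [[-0.955, 0.296, -0.0], [0.296, 0.955, -0.002], [-0.0, -0.002, -1.0]], 'contact_force': [-0.939, -0.263, -0.102], 'moment': [-0.046, -0.023, -0.002], 'finger_force': 0.0, 'gripper_width': 92.053}
scene 44.95056544600648 256.66020065409265 185.59960207665588 [[0.734, -0.365, 0.573, -254.18], [-0.679, -0.373, 0.633, -738.122], [-0.017, -0.853, -0.521, 854.789], [0.0, 0.0, 0.0, 1.0]] ['fovy', 'cx', 'cy', 'world_from_camera']
top 50.52795145917329 260.8762272898031 194.9801899599238 [[-0.005, -0.99, 0.139, 405.974], [-1.0, 0.006, 0.004, 187.197], [-0.004, -0.139, -0.99, 1304.016], [0.0, 0.0, 0.0, 1.0]] ['fovy', 'cx', 'cy', 'world_from_camera']
```

View pics/scene0.png

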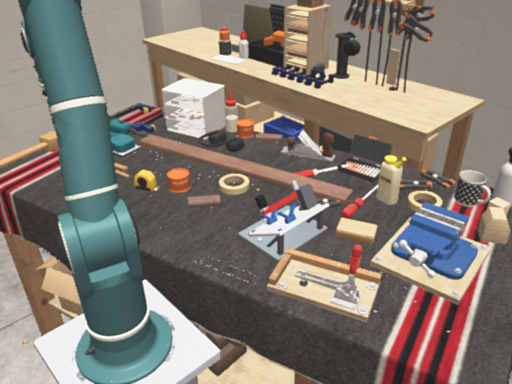

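View pics/top0.png

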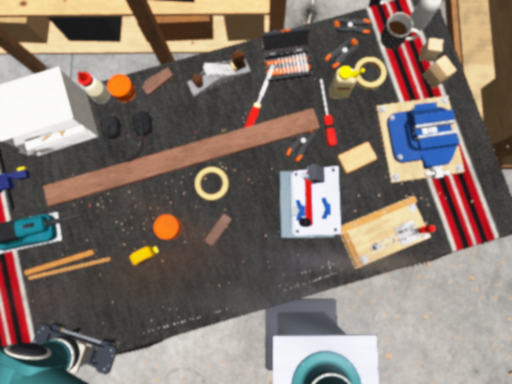

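```bash
python3 - <<'E'
import cv2,numpy as np
a=cv2.imread("pics/top0.png")[150:250,190:350]; b=cv2.imread("pics/scene0.png")[165:265,185:345]
cv2.imwrite("pics/c0.png",np.vstack([cv2.resize(i,(480,300),interpolation=cv2.INTER_CUBIC) for i in(a,b)]))
E
```

```text
(no output)
```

View pics/c0.png

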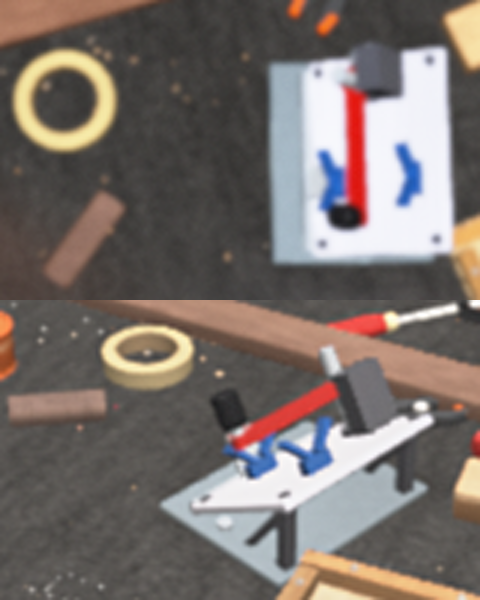

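The fixture is at about px (312,200) in the top view, with uphill to the right, the post at the far end and the knob near (305,222). The round is near (218,230) in top and (204,200) in scene. The tape roll, tin and sanding block stand clear of both. Next I extract sub-pixel features.

```bash
cat > h.py <<'E'
import numpy as np,cv2
from bench import observe, optics, workorder, robot
from scipy.optimize import least_squares
from scipy.spatial.transform import Rotation as R
INF={n:optics.camera_info(n) for n in("scene","top")}
def K(n): c=INF[n]; return 192/np.tan(np.radians(c["fovy"]/2)),c["cx"],c["cy"],np.array(c["world_from_camera"])
def proj(n,P):
    f,cx,cy,T=K(n); q=(np.atleast_2d(P)-T[:3,3])@T[:3,:3]; return np.c_[f*q[:,0]/q[:,2]+cx,f*q[:,1]/q[:,2]+cy]
def plane(n,uv,z):
    f,cx,cy,T=K(n); d=T[:3,:3]@np.array([(uv[0]-cx)/f,(uv[1]-cy)/f,1]); return T[:3,3]+d*(z-T[2,3])/d[2]
def tri(uvs):
    A=np.zeros((3,3));b=np.zeros(3)
    for n,uv in uvs.items():
        f,cx,cy,T=K(n); d=T[:3,:3]@np.array([(uv[0]-cx)/f,(uv[1]-cy)/f,1]); d/=np.linalg.norm(d); M=np.eye(3)-np.outer(d,d); A+=M;b+=M@T[:3,3]
    return np.linalg.solve(A,b)
def cradleR(yaw): # yaw = direction of cradle y in world xy
    return R.from_euler('z',yaw).as_matrix()@np.array([[0,1,0],[-np.cos(np.pi/6),0,.5],[.5,0,np.cos(np.pi/6)]])
E
python3 - <<'E'
from h import *
for n,(x0,x1,y0,y1) in {"top":(275,350,155,245),"scene":(235,335,165,265)}.items():
    im=cv2.imread(f"pics/{n}0.png").astype(int); sub=im[y0:y1,x0:x1]; b,g,r=sub[...,0],sub[...,1],sub[...,2]
    red=(r>150)&(g<80); blue=(b>140)&(r<110)&(b-r>70); blk=(sub.max(2)<45); white=(sub.min(2)>195)
    for nm,m in dict(red=red,blue=blue,blk=blk,white=white).items():
        k,l,st,ce=cv2.connectedComponentsWithStats(m.astype(np.uint8))
        for i in range(1,k):
            if st[i,4]>12:
                c=max(cv2.findContours((l==i).astype(np.uint8),0,1)[0],key=len)
                print(n,nm,st[i,4],np.round(ce[i]+[x0,y0],1),'box',np.round(cv2.boxPoints(cv2.minAreaRect(c))+[x0,y0],1).tolist() if nm in('red','blk') else '', (cv2.approxPolyDP(c,3,True)[:,0]+[x0,y0]).tolist() if nm=='white' else '')
for n,(x0,x1,y0,y1) in {"top":(195,240,205,255),"scene":(180,225,185,215)}.items():
    im=cv2.imread(f"pics/{n}0.png").astype(int); sub=im[y0:y1,x0:x1]
    m=((sub[...,2]-sub[...,0])>22).astype(np.uint8)
    k,l,st,ce=cv2.connectedComponentsWithStats(m); i=1+st[1:,4].argmax()
    c=max(cv2.findContours((l==i).astype(np.uint8),0,1)[0],key=len); rc=cv2.minAreaRect(c); bx=cv2.boxPoints(rc)+[x0,y0]
    print(n,'round',st[i,4],ce[i]+[x0,y0],rc[1],bx.round(1).tolist())
    if n=="top": print('world',[plane(n,p,17.5).round(1).tolist() for p in [ce[i]+[x0,y0],*bx]])
E
```

```text
top red 201 [308.2 200. ] box [[305.0, 180.0], [311.0, 180.0], [311.0, 223.0], [305.0, 223.0]] 
top blue 80 [326.  208.2] box  
top blue 81 [300.  210.1] box  
top blk 33 [304.5 222. ] box [[301.0, 220.0], [308.0, 220.0], [308.0, 224.0], [301.0, 224.0]] 
top white 2205 [317.2 203.2] box  [[336, 166], [326, 167], [325, 181], [312, 185], [313, 224], [301, 227], [295, 219], [294, 201], [299, 199], [304, 204], [305, 170], [291, 174], [295, 235], [340, 232]]
scene red 28 [308.7 174. ] box [[303.8, 173.6], [311.0, 170.0], [313.2, 174.4], [306.0, 178.0]] 
scene red 212 [280.8 202.5] box [[261.6, 209.7], [295.0, 191.1], [297.9, 196.5], [264.6, 215.0]] 
scene blue 100 [289.5 213.8] box  
scene blue 66 [271.9 217.5] box  
scene blk 42 [259.7 203.2] box [[252.8, 202.8], [256.3, 197.5], [266.0, 204.0], [262.5, 209.3]] 
scene white 47 [324.  169.6] box  [[334, 167], [314, 171]]
scene white 25 [295.2 184.5] box  [[293, 181], [297, 188]]
scene white 726 [288.  221.1] box  [[328, 204], [304, 211], [296, 207], [294, 221], [285, 224], [283, 217], [277, 216], [276, 222], [263, 223], [249, 233], [281, 234]]
scene white 21 [286.2 211.7] box  [[288, 209], [283, 212], [287, 214]]
scene white 18 [259.5 238.3] box  [[257, 238], [262, 239]]
top round 434 [216.87327189 229.70967742] (15.41988754272461, 35.41901397705078) [[199.2, 238.0], [220.7, 209.9], [232.9, 219.2], [211.4, 247.4]]
world [[476.5, 331.4, 17.5], [450.8, 387.0, 17.5], [539.4, 319.9, 17.5], [509.3, 280.9, 17.5], [421.3, 348.0, 17.5]]
scene round 316 [203.7056962  200.14240506] (9.893848419189453, 32.28922653198242) [[187.4, 196.4], [219.6, 194.0], [220.4, 203.8], [188.2, 206.3]]
```

```bash
python3 - <<'E'
from h import *
M={"A":(75,130,-40),"B":(-75,-75,-40),"C":(75,-75,-40),"D":(-75,130,-40),"knob":(0,-42,44),"us":(42,0,-13),"post":(0,95,52)}
G={"top":{"A":(338,165.5),"B":(294.5,235.5),"C":(341,233.5),"D":(291,172)},"scene":{"A":(329,204),"B":(249,233.5),"C":(281,234)}}
obs=[]
for n in G:
    g=cv2.cvtColor(cv2.imread(f"pics/{n}0.png"),cv2.COLOR_BGR2GRAY); k=list(G[n])
    c=cv2.cornerSubPix(g,np.float32([G[n][i] for i in k])[:,None],(3,3),(-1,-1),(3,50,.01))[:,0]
    for i,p in zip(k,c): obs.append((n,i,p,1)); print(n,i,p.round(1))
obs+=[("top","knob",(304.5,222),1),("scene","knob",(259.7,203.2),1),("top","us",(326,208.2),.6),("scene","us",(289.5,213.8),.6)]
def res(p): return np.concatenate([w*(proj(n,cradleR(p[3])@np.array(M[i])+p[:3])[0]-u) for n,i,u,w in obs])
s=least_squares(res,[450,30,130,0],loss="soft_l1",x_scale=[10,10,10,.1])
print(s.x.round(3)); [print(o[0],o[1],r.round(1)) for o,r in zip(obs,res(s.x).reshape(-1,2))]
for k in "ABC": print(k,tri({n:u for n,i,u,w in obs if i==k}).round(1))
print('knob tri',tri({n:u for n,i,u,w in obs if i=='knob'}).round(1), cradleR(s.x[3])@[0,-42,44]+s.x[:3])
print('round',tri({"top":(216.6,229.3),"scene":(203.7,200.1)}), proj("scene",[476.5,332,17.5]))
for n in G: print(n,proj(n,[cradleR(s.x[3])@[0,95,52]+s.x[:3]]), proj(n,[cradleR(s.x[3])@[0,y,11]+s.x[:3] for y in(60,-30)]).round(1).tolist())
E
```

```text
Traceback (most recent call last):
cv2.error: OpenCV(4.12.0) :-1: error: (-5:Bad argument) in function 'cornerSubPix'
> Overload resolution failed:
>  - Layout of the output array corners is incompatible with cv::Mat
>  - Expected Ptr<cv::UMat> for argument 'corners'
```

```bash
cat > fit.py <<'E'
from h import *
M={"A":(75,130,-40),"B":(-75,-75,-40),"C":(75,-75,-40),"D":(-75,130,-40),"knob":(0,-42,44),"us":(42,0,-13),"post":(0,95,52)}
G={"top":{"A":(338,165.5),"B":(294.5,235.5),"C":(341,233.5),"D":(291,172)},"scene":{"A":(329,204),"B":(249,233.5),"C":(281,234)}}
obs=[]
for n in G:
    g=cv2.cvtColor(cv2.imread(f"pics/{n}0.png"),cv2.COLOR_BGR2GRAY); k=list(G[n])
    c=cv2.cornerSubPix(g,np.float32([G[n][i] for i in k]).reshape(-1,1,2).copy(),(3,3),(-1,-1),(3,50,.01))[:,0]
    for i,p in zip(k,c): obs.append((n,i,p,1)); print(n,i,p.round(1))
obs+=[("top","knob",(304.5,222),1),("scene","knob",(259.7,203.2),1),("top","us",(326,208.2),.6),("scene","us",(289.5,213.8),.6)]
def res(p): return np.concatenate([w*(proj(n,cradleR(p[3])@np.array(M[i])+p[:3])[0]-u) for n,i,u,w in obs])
s=least_squares(res,[450,30,130,0],loss="soft_l1",x_scale=[10,10,10,.1])
print(s.x.round(3)); [print(o[0],o[1],r.round(1)) for o,r in zip(obs,res(s.x).reshape(-1,2))]
for k in "ABC": print(k,tri({n:u for n,i,u,w in obs if i==k}).round(1))
print('knob tri',tri({n:u for n,i,u,w in obs if i=='knob'}).round(1), cradleR(s.x[3])@[0,-42,44]+s.x[:3])
print('round',tri({"top":(216.6,229.3),"scene":(203.7,200.1)}), proj("scene",[476.5,332,17.5]))
for n in G: print(n,proj(n,[cradleR(s.x[3])@[0,95,52]+s.x[:3]]), proj(n,[cradleR(s.x[3])@[0,y,11]+s.x[:3] for y in(60,-30)]).round(1).tolist())
E
python3 fit.py
```

```text
top A [338.  165.5]
top B [294.5 235.5]
top C [341.  233.5]
top D [291. 172.]
scene A [329.4 204.6]
scene B [249.3 234.3]
scene C [282.4 234.5]
[5.33024e+02 4.24320e+01 9.09860e+01 2.00000e-02]
top A [-0.9 -0. ]
top B [ 0.3 -0.1]
top C [-0.4 -0.2]
top D [ 1.5 -0.6]
scene A [-0.2 -0.5]
scene B [-0.5  1.3]
scene C [-1.3 -0.2]
top knob [0.8 0.2]
scene knob [ 2.2 -0.2]
top us [-0.2  0. ]
scene us [-0.5  0.4]
A [664.  -42.2  93.6]
B [457.8  86.3  22.8]
C [460.3 -46.1  93.6]
knob tri [489.3  67.4 127.6] [490.59165572  63.58543156 129.09071736]
round [477.89957137 332.06573067  18.68169362] [[203.34416472 200.57367148]]
top [[302.29303719 175.14371646]] [[308.5, 188.7], [309.7, 218.7]]
scene [[293.51408358 182.51035097]] [[290.4, 199.6], [269.0, 211.9]]
```

```bash
cat >> h.py <<'E'
import json,math,sys
from scipy.spatial.transform import Slerp
O=np.array([533,43.5,91]); CR=cradleR(0.015); GO=69.4
TR=np.c_[-CR[:,0],CR[:,1],-CR[:,2]]           # tool rotation for cradle work
def cr(x,y,z): return O+CR@np.array([x,y,z],float)
def tcp(g,Rt): return np.asarray(g)-Rt@[0,0,-GO]*-1 if 0 else np.asarray(g)-GO*Rt[:,2]
def plan(wps,hand,start=None,step=50,ang=.14):
    """wps: (tcp,rot[,min rows]); prints calls of 5 rows in tool units"""
    s=observe(); p,Rm=(np.array(s["tcp_pos"]),np.array(s["eef_rot"])) if start is None else start
    rows=[]
    for w in wps:
        q,Q=np.array(w[0],float),w[1]; d=R.from_matrix(Rm.T@Q).as_rotvec()
        N=max(w[2] if len(w)>2 else 1,math.ceil(np.linalg.norm(q-p)/step),math.ceil(np.linalg.norm(d)/ang))
        p0,R0=p.copy(),Rm.copy()
        for k in range(1,N+1):
            a=np.round(Rm.T@(p0+(q-p0)*k/N-p)/50,2); b=np.round(R.from_matrix(Rm.T@R0@R.from_rotvec(d*k/N).as_matrix()).as_rotvec()/.15,2)
            p=p+Rm@a*50; Rm=Rm@R.from_rotvec(b*.15).as_matrix(); rows.append([(a+0).tolist(),(b+0).tolist(),hand])
    while len(rows)%5: rows.append([[0,0,0],[0,0,0],hand])
    for i in range(0,len(rows),5): print(json.dumps(rows[i:i+5]).replace(" ",""))
    return p,Rm
def where():
    s=observe(); Rt=np.array(s["eef_rot"]); g=np.array(s["tcp_pos"])+GO*Rt[:,2]
    print("t",round(s["time"],2),"tcp",np.round(s["tcp_pos"],1),"grasp in cradle",np.round(CR.T@(g-O),1),"tilt err",np.round(R.from_matrix(Rt.T@TR).as_rotvec(),3),"F cradle",np.round(CR.T@np.array(s["contact_force"]),1),"w",round(s["gripper_width"],1),"ff",round(s["finger_force"],1),"q",np.round(s["q"],2))
E
python3 - <<'E'
from h import *
k=cr(0,-42.5,46); print(k)
plan([(tcp(k,TR)+60*CR[:,2],TR,15)],1)
where()
E
```

```text
[490.1597941   65.85993645 130.83716857]
[[[-0.57,-0.51,0.08],[0.15,-0.2,0.54],1],[[-0.61,-0.45,0.11],[0.14,-0.2,0.55],1],[[-0.64,-0.41,0.13],[0.15,-0.2,0.54],1],[[-0.66,-0.34,0.17],[0.14,-0.2,0.55],1],[[-0.69,-0.29,0.19],[0.15,-0.2,0.54],1]]
[[[-0.7,-0.22,0.21],[0.14,-0.2,0.55],1],[[-0.71,-0.17,0.25],[0.15,-0.2,0.54],1],[[-0.71,-0.1,0.26],[0.14,-0.2,0.55],1],[[-0.71,-0.03,0.29],[0.15,-0.2,0.54],1],[[-0.7,0.03,0.31],[0.14,-0.2,0.54],1]]
[[[-0.69,0.09,0.34],[0.15,-0.21,0.55],1],[[-0.67,0.15,0.34],[0.14,-0.2,0.54],1],[[-0.64,0.22,0.37],[0.15,-0.2,0.55],1],[[-0.6,0.28,0.38],[0.14,-0.2,0.54],1],[[-0.58,0.33,0.39],[0.15,-0.2,0.55],1]]
t 0.1 tcp [192.5 620.4 301.8] grasp in cradle [-433.2 -331.8  413.4] tilt err [ 0.327 -0.451  1.225] F cradle [0.6 0.2 0.4] w 91.9 ff 0.0 q [-1.31  0.47 -0.01  1.6   0.01  1.07 -0.06]
```

Call:
send_rows([
  [[-0.57,-0.51,0.08],[0.15,-0.2,0.54],1],
  [[-0.61,-0.45,0.11],[0.14,-0.2,0.55],1],
  [[-0.64,-0.41,0.13],[0.15,-0.2,0.54],1],
  [[-0.66,-0.34,0.17],[0.14,-0.2,0.55],1],
  [[-0.69,-0.29,0.19],[0.15,-0.2,0.54],1],
])

```text
time: 0.72
tcp_pos: [291.9, 456.2, 282.3]
eef_rot: [[-0.75, 0.657, 0.077], [0.639, 0.75, -0.168], [-0.168, -0.077, -0.983]]
contact_force: [0.6, -0.0, 0.2]
gripper_width: 91.7
finger_force: 0.0
```

Call:
send_rows([
  [[-0.7,-0.22,0.21],[0.14,-0.2,0.55],1],
  [[-0.71,-0.17,0.25],[0.15,-0.2,0.54],1],
  [[-0.71,-0.1,0.26],[0.14,-0.2,0.55],1],
  [[-0.71,-0.03,0.29],[0.15,-0.2,0.54],1],
  [[-0.7,0.03,0.31],[0.14,-0.2,0.54],1],
])

```text
time: 1.35
tcp_pos: [390.8, 293.4, 262.8]
eef_rot: [[-0.414, 0.907, 0.08], [0.842, 0.415, -0.345], [-0.346, -0.075, -0.935]]
contact_force: [0.6, 0.7, 0.7]
gripper_width: 91.8
finger_force: 0.0
```

Call:
send_rows([
  [[-0.69,0.09,0.34],[0.15,-0.21,0.55],1],
  [[-0.67,0.15,0.34],[0.14,-0.2,0.54],1],
  [[-0.64,0.22,0.37],[0.15,-0.2,0.55],1],
  [[-0.6,0.28,0.38],[0.14,-0.2,0.54],1],
  [[-0.58,0.33,0.39],[0.15,-0.2,0.55],1],
])

```text
time: 1.98
tcp_pos: [489.8, 129.9, 242.7]
eef_rot: [[-0.01, 1.0, 0.007], [0.866, 0.012, -0.5], [-0.5, 0.001, -0.866]]
contact_force: [0.3, -0.5, -1.2]
gripper_width: 91.9
finger_force: 0.0
```

```bash
python3 - <<'E'
from h import *
where()
b=cv2.vconcat([cv2.resize(optics.get_image(n)[y:y+120,x:x+160,::-1],(480,300) if 0 else (400,300),interpolation=2) for n,x,y in(("scene",200,120),("top",230,140))])
cv2.imwrite("pics/c1.png",b)
k=cr(0,-42.5,46)
plan([(tcp(k,TR),TR,3)],1)
where()
E
```

```text
t 1.98 tcp [489.8 129.9 242.7] grasp in cradle [  0.4 -42.  105.5] tilt err [-0.001 -0.    -0.003] F cradle [-0.2  0.3 -1.3] w 91.9 ff 0.0 q [-0.96  0.45  0.54  1.96  0.29  1.04 -0.61]
[[[0.02,-0.01,0.39],[-0.01,0.01,-0.02],1],[[0.02,0.0,0.38],[0.0,0.0,-0.01],1],[[0.02,-0.01,0.39],[-0.01,0.01,-0.02],1],[[0,0,0],[0,0,0],1],[[0,0,0],[0,0,0],1]]
t 2.08 tcp [490.5 127.  242.7] grasp in cradle [  3.2 -41.5 104. ] tilt err [-0.003  0.002 -0.007] F cradle [ 0.8 -0.3 -0.3] w 91.6 ff 0.0 q [-0.96  0.45  0.54  1.96  0.29  1.04 -0.61]
```

View pics/c1.png

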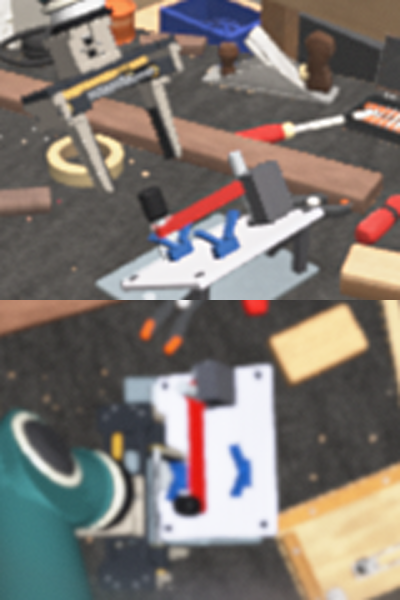

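The gripper stands above the knob and lines up with the bar, so I descend and close.

Call:
send_rows([
  [[0.02,0,0.29],[0,0,0],1],
  [[0.02,0,0.29],[0,0,0],1],
  [[0,0,0.29],[0,0,0],1],
  [[0,0,0.29],[0,0,0],1],
  [[0,0,0],[0,0,0],1],
], squeeze=40)

```text
time: 2.7
tcp_pos: [489.2, 102.8, 190.8]
eef_rot: [[-0.012, 1.0, 0.006], [0.866, 0.014, -0.5], [-0.5, -0.001, -0.866]]
contact_force: [-0.3, 0.9, 0.3]
gripper_width: 91.6
finger_force: 0.0
```

```bash
python3 - <<'E'
from h import *
where()
b=cv2.vconcat([cv2.resize(optics.get_image(n)[y:y+90,x:x+120,::-1],(480,360) if 0 else (400,300),interpolation=2) for n,x,y in(("scene",220,150),("top",260,155))])
cv2.imwrite("pics/c2.png",b)
E
```

```text
t 2.7 tcp [489.2 102.8 190.8] grasp in cradle [ -2. -43.  47.] tilt err [-0.002  0.    -0.001] F cradle [-0.6 -0.3  0.7] w 91.6 ff 0.0 q [-0.92  0.52  0.54  2.01  0.28  0.9  -0.6 ]
```

View pics/c2.png

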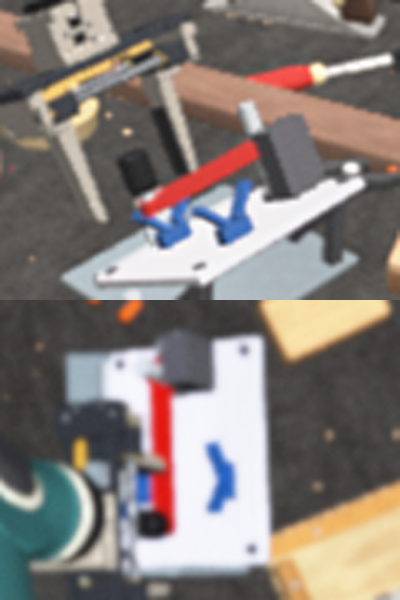

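```bash
python3 - <<'E'
from h import *
s=observe();Rt=np.array(s["eef_rot"]);t=np.array(s["tcp_pos"])
P=[t+Rt@np.array(v) for v in([0,-46,88],[0,46,88],[0,-64,88],[0,64,88],[0,0,69.4])]+[cr(0,-42,44),cr(0,-42,60.5)]
print(((proj("scene",P)-[220,150])*3.333).round(0).tolist());print(((proj("top",P)-[260,155])*3.333+[0,300]).round(0).tolist())
E
```

```text
[[103.0, 214.0], [181.0, 171.0], [87.0, 222.0], [195.0, 163.0], [135.0, 172.0], [139.0, 176.0], [132.0, 158.0]]
[[156.0, 578.0], [152.0, 473.0], [156.0, 599.0], [151.0, 453.0], [145.0, 524.0], [150.0, 524.0], [142.0, 523.0]]
```

The picture shows the fingers astride the knob, which sits at crop (132,172) in scene and (152,522) in top, matching the projected grasp point. I close the gripper now.

Call:
send_rows([
  [[0,0,0],[0,0,0],-1],
  [[0,0,0],[0,0,0],-1],
  [[0,0,0],[0,0,0],-1],
  [[0,0,0],[0,0,0],-1],
  [[0,0,0],[0,0,0],-1],
], squeeze=40)

```text
time: 3.42
tcp_pos: [489.8, 103.7, 191.7]
eef_rot: [[-0.012, 1.0, 0.008], [0.867, 0.014, -0.499], [-0.499, 0.001, -0.867]]
contact_force: [-0.3, 0.5, -0.7]
gripper_width: 44.2
finger_force: 0.0
```

```bash
python3 -c "
from h import *
where()"
```

```text
t 3.42 tcp [489.8 103.7 191.7] grasp in cradle [ -2.4 -42.2  48.2] tilt err [ 0.    -0.001 -0.001] F cradle [-0.8 -0.2 -0.3] w 44.2 ff 0.0 q [-0.92  0.52  0.54  2.01  0.28  0.9  -0.6 ]
```

Call:
send_rows([
  [[0,0,0],[0,0,0],-1],
  [[0,0,0],[0,0,0],-1],
  [[0,0,0],[0,0,0],-1],
  [[0,0,0],[0,0,0],-1],
  [[0,0,0],[0,0,0],-1],
])

```text
time: 4.05
tcp_pos: [490.4, 103.7, 191.8]
eef_rot: [[-0.012, 1.0, 0.009], [0.867, 0.015, -0.499], [-0.499, 0.002, -0.867]]
contact_force: [4.9, -1.9, -2.1]
gripper_width: 27.3
finger_force: 40.0
```

```bash
python3 -c "
from h import *
where()"
```

```text
t 4.05 tcp [490.4 103.7 191.8] grasp in cradle [ -2.3 -41.6  48.3] tilt err [ 0.001 -0.001 -0.001] F cradle [ 0.7  4.9 -2.8] w 27.3 ff 40.0 q [-0.92  0.52  0.54  2.01  0.28  0.9  -0.6 ]
```

Call:
send_rows([
  [[0,0,-0.12],[0,0,0],-1],
  [[0,0,-0.15],[0,0,0],-1],
  [[0,0,-0.15],[0,0,0],-1],
  [[0,0,-0.15],[0,0,0],-1],
  [[0,0,0],[0,0,0],-1],
], squeeze=50)

```text
time: 4.68
tcp_pos: [490.5, 117.5, 216.5]
eef_rot: [[-0.012, 1.0, 0.01], [0.867, 0.015, -0.499], [-0.499, 0.003, -0.867]]
contact_force: [9.9, -2.8, -8.2]
gripper_width: 26.7
finger_force: 50.0
```

```bash
python3 - <<'E'
from h import *
where()
s=observe();Rt=np.array(s["eef_rot"]);t=np.array(s["tcp_pos"])
# arc from actual position: 1.45 rad about the post, tool turning with the bar
g=t+GO*Rt[:,2]; c=CR.T@(g-O); cen=np.array([0,95,c[2]]); w=[]
a0=-c[0]/137
for a in np.linspace(a0,1.5,13)[1:]:
    Rz=R.from_rotvec(-(a-a0)*CR[:,2]).as_matrix()
    G=O+CR@np.array([-137*np.sin(a),95-137*np.cos(a)+(c[1]-95+137*np.cos(a0)),c[2]]); Q=Rz@TR; w.append((tcp(G,Q),Q))
plan(w,-1)
E
```

```text
t 4.67 tcp [490.5 117.5 216.5] grasp in cradle [ -2.  -41.2  76.6] tilt err [ 0.002 -0.001 -0.001] F cradle [-1.5  9.9 -8.6] w 26.7 ff 50.0 q [-0.94  0.48  0.54  1.99  0.29  0.97 -0.6 ]
[[[0.34,0.03,0.0],[0.01,-0.01,0.82],-1],[[0.34,0.02,0.0],[0.0,0.0,0.82],-1],[[0.34,0.03,0.0],[0.0,0.0,0.83],-1],[[0.33,0.03,0.0],[0.0,0.0,0.82],-1],[[0.34,0.02,0.0],[0.0,0.0,0.83],-1]]
[[[0.34,0.03,0.0],[0.0,0.0,0.82],-1],[[0.34,0.02,0.0],[0.0,0.0,0.83],-1],[[0.34,0.03,0.0],[0.0,0.0,0.82],-1],[[0.33,0.03,0.0],[0.0,0.0,0.83],-1],[[0.34,0.02,0.0],[0.0,0.0,0.82],-1]]
[[[0.34,0.03,0.0],[0.0,0.0,0.83],-1],[[0.34,0.02,0.0],[0.0,0.0,0.82],-1],[[0,0,0],[0,0,0],-1],[[0,0,0],[0,0,0],-1],[[0,0,0],[0,0,0],-1]]
```

Call:
send_rows([
  [[0.34,0.03,0],[0,0,0.82],-1],
  [[0.34,0.02,0],[0,0,0.82],-1],
  [[0.34,0.03,0],[0,0,0.83],-1],
  [[0.33,0.03,0],[0,0,0.82],-1],
  [[0.34,0.02,0],[0,0,0.83],-1],
])

```text
time: 5.3
tcp_pos: [515.9, 185.1, 176.5]
eef_rot: [[0.573, 0.819, 0.008], [0.711, -0.493, -0.501], [-0.407, 0.293, -0.865]]
contact_force: [8.8, -7.7, -5.8]
gripper_width: 27.0
finger_force: 50.0
```

```bash
python3 -c "
from h import *
where()"
```

```text
t 5.3 tcp [515.9 185.1 176.5] grasp in cradle [-80.  -15.   75.6] tilt err [ 0.001  0.001 -0.624] F cradle [ 3.9  8.7 -8.9] w 27.0 ff 50.0 q [-1.06  0.66  0.64  1.87  0.11  0.97 -1.17]
```

Moving freely, so I finish the swing.

Call:
send_rows([
  [[0.34,0.03,0],[0,0,0.82],-1],
  [[0.34,0.02,0],[0,0,0.83],-1],
  [[0.34,0.03,0],[0,0,0.82],-1],
  [[0.33,0.03,0],[0,0,0.83],-1],
  [[0.34,0.02,0],[0,0,0.82],-1],
])

```text
time: 5.92
tcp_pos: [581.9, 228.0, 151.4]
eef_rot: [[0.942, 0.336, 0.005], [0.293, -0.814, -0.502], [-0.165, 0.474, -0.865]]
contact_force: [4.8, -7.7, -5.1]
gripper_width: 26.6
finger_force: 50.0
```

Call:
send_rows([
  [[0.34,0.03,0],[0,0,0.83],-1],
  [[0.34,0.02,0],[0,0,0.82],-1],
  [[0,0,0],[0,0,0],-1],
  [[0,0,0.06],[0,0,0],-1],
  [[0,0,0.05],[0,0,0],-1],
])

```text
time: 6.55
tcp_pos: [614.9, 232.2, 143.5]
eef_rot: [[0.995, 0.099, 0.005], [0.089, -0.861, -0.501], [-0.045, 0.499, -0.865]]
contact_force: [1.9, -3.2, -0.1]
gripper_width: 26.7
finger_force: 50.0
```

```bash
python3 -c "
from h import *
where()"
```

```text
t 6.55 tcp [614.9 232.2 143.5] grasp in cradle [-136.    84.6   69.8] tilt err [-1.000e-03  3.000e-03 -1.484e+00] F cradle [ 2.8  1.8 -1.7] w 26.7 ff 50.0 q [-1.08  0.93  0.8   1.59 -0.16  1.06 -1.81]
```

Call:
send_rows([
  [[0,0,0],[0,0,0],1],
  [[0,0,0],[0,0,0],1],
  [[0,0,0],[0,0,0],1],
  [[0,0,0],[0,0,0],1],
  [[0,0,0],[0,0,0],1],
])

```text
time: 7.18
tcp_pos: [615.3, 234.2, 144.4]
eef_rot: [[0.995, 0.099, 0.008], [0.09, -0.862, -0.499], [-0.043, 0.497, -0.867]]
contact_force: [-1.0, -0.8, -0.4]
gripper_width: 74.8
finger_force: 0.0
```

Call:
send_rows([
  [[0,0,-0.4],[0,0,0],1],
  [[0,0,-0.7],[0,0,0],1],
  [[0,0,-0.8],[0,0,0],1],
  [[0,0,-0.7],[0,0,0],1],
  [[0,0,0],[0,0,0],1],
])

```text
time: 7.8
tcp_pos: [615.3, 301.6, 260.4]
eef_rot: [[0.995, 0.1, 0.013], [0.094, -0.864, -0.495], [-0.038, 0.494, -0.869]]
contact_force: [-0.7, -0.5, -0.5]
gripper_width: 91.6
finger_force: 0.0
```

```bash
python3 - <<'E'
from h import *
where()
b=cv2.vconcat([cv2.resize(optics.get_image(n)[y:y+90,x:x+180,::-1],(600,300),interpolation=2) for n,x,y in(("scene",180,150),("top",190,155))])
cv2.imwrite("pics/c3.png",b)
# round grasp: axis along tool x, tool down
d=np.array([88.6,-67.1,0]);d/=np.linalg.norm(d)
for sgn in(1,-1):
    x=sgn*d; z=np.array([0,0,-1.]); Q=np.c_[x,np.cross(z,x),z]
    print(sgn,R.from_matrix(np.array(observe()["eef_rot"]).T@Q).as_rotvec().round(2),R.from_matrix(Q.T@TR).as_rotvec().round(2))
E
```

```text
t 7.8 tcp [615.3 301.6 260.4] grasp in cradle [-138.1   86.5  205.7] tilt err [ 1.000e-03 -9.000e-03 -1.484e+00] F cradle [ 0.2 -0.8 -0.6] w 91.6 ff 0.0 q [-1.15  0.83  0.85  1.44 -0.12  1.3  -1.85]
1 [ 0.51 -0.15  0.73] [-0.58 -0.28 -2.17]
-1 [ 0.19  0.64 -2.32] [ 0.24 -0.49  0.89]
```

View pics/c3.png

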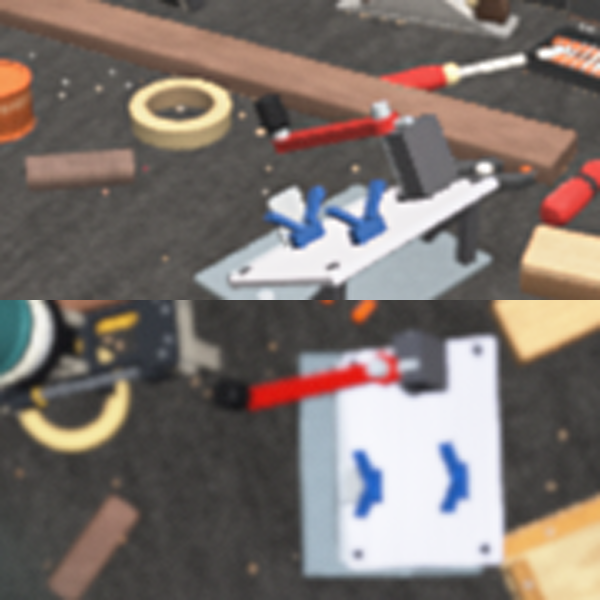

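```bash
python3 - <<'E'
from h import *
d=np.array([88.6,-67.1,0]);d/=np.linalg.norm(d); z=np.array([0,0,-1.]); Q=np.c_[-d,np.cross(z,-d),z]
plan([((478,332,190),Q)],1)
im={n:optics.get_image(n).astype(int) for n in INF}; C={}
for n,(x0,x1,y0,y1) in {"top":(290,340,190,235),"scene":(240,310,195,230)}.items():
    s=im[n][y0:y1,x0:x1]; m=((s[...,2]>130)&(s[...,2]-s[...,0]>60)).astype(np.uint8)
    k,l,st,ce=cv2.connectedComponentsWithStats(m); i=[j for j in range(1,k) if st[j,4]>20]; i.sort(key=lambda j:ce[j][0]); C[n]=[ce[j]+[x0,y0] for j in i]; print(n,[st[j,4] for j in i],np.round(C[n],1).tolist())
for a,b in zip(C["top"],C["scene"]): print('saddle in cradle frame',(CR.T@(tri({"top":a,"scene":b})-O)).round(1))
for k in(-42,42): print([proj(n,cr(k,0,-13)).round(1).tolist() for n in("top","scene")])
E
```

```text
[[[-0.14,-0.08,0.05],[0.07,0.24,-0.86],1],[[-0.14,-0.11,0.04],[0.07,0.23,-0.86],1],[[-0.12,-0.11,0.03],[0.07,0.24,-0.86],1],[[-0.1,-0.13,0.04],[0.07,0.24,-0.86],1],[[-0.09,-0.15,0.03],[0.07,0.23,-0.86],1]]
[[[-0.08,-0.15,0.03],[0.07,0.24,-0.87],1],[[-0.05,-0.16,0.04],[0.07,0.24,-0.86],1],[[-0.03,-0.17,0.03],[0.07,0.24,-0.86],1],[[-0.01,-0.17,0.03],[0.07,0.23,-0.86],1],[[0.01,-0.17,0.03],[0.07,0.24,-0.86],1]]
[[[0.03,-0.16,0.04],[0.07,0.24,-0.86],1],[[0.05,-0.16,0.04],[0.07,0.24,-0.86],1],[[0.07,-0.16,0.04],[0.07,0.23,-0.86],1],[[0.08,-0.14,0.05],[0.07,0.24,-0.86],1],[[0.1,-0.13,0.06],[0.08,0.24,-0.86],1]]
[[[0.12,-0.11,0.05],[0.07,0.23,-0.86],1],[[0.12,-0.1,0.07],[0.07,0.24,-0.86],1],[[0.14,-0.08,0.07],[0.07,0.24,-0.87],1],[[0,0,0],[0,0,0],1],[[0,0,0],[0,0,0],1]]
top [np.int32(111), np.int32(118)] [[299.9, 209.6], [325.9, 208.2]]
scene [np.int32(114), np.int32(122)] [[271.2, 215.6], [289.5, 214.0]]
saddle in cradle frame [-40.2   2.3 -13. ]
saddle in cradle frame [ 44.8   0.8 -13. ]
[[[299.5, 210.2]], [[270.1, 215.9]]]
[[[325.2, 208.3]], [[288.3, 214.3]]]
```

Call:
send_rows([
  [[-0.14,-0.08,0.05],[0.07,0.24,-0.86],1],
  [[-0.14,-0.11,0.04],[0.07,0.23,-0.86],1],
  [[-0.12,-0.11,0.03],[0.07,0.24,-0.86],1],
  [[-0.1,-0.13,0.04],[0.07,0.24,-0.86],1],
  [[-0.09,-0.15,0.03],[0.07,0.23,-0.86],1],
])

```text
time: 8.62
tcp_pos: [575.9, 307.3, 237.1]
eef_rot: [[0.718, 0.681, 0.143], [0.674, -0.628, -0.389], [-0.175, 0.376, -0.91]]
contact_force: [-0.4, 0.4, 0.5]
gripper_width: 92.4
finger_force: 0.0
```

Call:
send_rows([
  [[-0.08,-0.15,0.03],[0.07,0.24,-0.87],1],
  [[-0.05,-0.16,0.04],[0.07,0.24,-0.86],1],
  [[-0.03,-0.17,0.03],[0.07,0.24,-0.86],1],
  [[-0.01,-0.17,0.03],[0.07,0.23,-0.86],1],
  [[0.01,-0.17,0.03],[0.07,0.24,-0.86],1],
])

```text
time: 9.25
tcp_pos: [537.8, 316.3, 218.6]
eef_rot: [[0.131, 0.975, 0.177], [0.972, -0.091, -0.217], [-0.195, 0.2, -0.96]]
contact_force: [-0.4, 0.1, -0.3]
gripper_width: 91.9
finger_force: 0.0
```

Call:
send_rows([
  [[0.03,-0.16,0.04],[0.07,0.24,-0.86],1],
  [[0.05,-0.16,0.04],[0.07,0.24,-0.86],1],
  [[0.07,-0.16,0.04],[0.07,0.23,-0.86],1],
  [[0.08,-0.14,0.05],[0.07,0.24,-0.86],1],
  [[0.1,-0.13,0.06],[0.08,0.24,-0.86],1],
])

```text
time: 9.88
tcp_pos: [500.2, 325.1, 199.6]
eef_rot: [[-0.508, 0.857, 0.09], [0.856, 0.514, -0.059], [-0.097, 0.047, -0.994]]
contact_force: [0.5, -0.1, -0.1]
gripper_width: 92.0
finger_force: 0.0
```

Call:
send_rows([
  [[0.12,-0.11,0.05],[0.07,0.23,-0.86],1],
  [[0.12,-0.1,0.07],[0.07,0.24,-0.86],1],
  [[0.14,-0.08,0.07],[0.07,0.24,-0.87],1],
  [[0,0,0],[0,0,0],1],
  [[0,0,0],[0,0,0],1],
])

```text
time: 10.5
tcp_pos: [478.5, 331.3, 189.1]
eef_rot: [[-0.796, 0.606, -0.001], [0.606, 0.796, -0.001], [-0.0, -0.002, -1.0]]
contact_force: [0.3, -0.3, 0.3]
gripper_width: 92.0
finger_force: 0.0
```

```bash
python3 - <<'E'
from h import *
d=np.array([88.6,-67.1,0]);d/=np.linalg.norm(d); z=np.array([0,0,-1.]); Q=np.c_[-d,np.cross(z,-d),z]
where(); plan([((478,332,110),Q,2),((478,332,91),Q,2)],1)
E
```

```text
t 10.5 tcp [478.5 331.3 189.1] grasp in cradle [-235.5  -50.2  169.1] tilt err [ 0.235 -0.486  0.884] F cradle [0.4 0.3 0.1] w 92.0 ff 0.0 q [-0.69  0.49  0.04  1.86 -0.02  0.79  0.28]
[[[0.01,0.0,0.79],[-0.01,0.0,-0.01],1],[[0.01,0.01,0.79],[0.0,0.0,-0.01],1],[[0.0,0.0,0.19],[0.0,0.0,0.0],1],[[0.0,0.0,0.19],[0.0,0.0,0.0],1],[[0,0,0],[0,0,0],1]]
```

Call:
send_rows([
  [[0.01,0,0.79],[0,0,0],1],
  [[0,0,0.79],[0,0,-0.01],1],
  [[0,0,0.19],[0,0,0],1],
  [[0,0,0.19],[0,0,0],1],
  [[0,0,0],[0,0,0],1],
])

```text
time: 11.12
tcp_pos: [478.2, 332.4, 92.0]
eef_rot: [[-0.798, 0.602, -0.0], [0.602, 0.798, -0.0], [-0.0, -0.0, -1.0]]
contact_force: [-0.4, 0.7, 0.1]
gripper_width: 91.7
finger_force: 0.0
```

Call:
send_rows([
  [[0,0,0],[0,0,0],-1],
  [[0,0,0],[0,0,0],-1],
  [[0,0,0],[0,0,0],-1],
  [[0,0,0],[0,0,0],-1],
  [[0,0,0],[0,0,0],-1],
], squeeze=20)

```text
time: 11.75
tcp_pos: [477.9, 332.1, 91.6]
eef_rot: [[-0.798, 0.602, -0.001], [0.602, 0.798, -0.0], [0.0, -0.001, -1.0]]
contact_force: [0.2, -0.7, 0.2]
gripper_width: 44.0
finger_force: 0.0
```

Call:
send_rows([
  [[0,0,0],[0,0,0],-1],
  [[0,0,0],[0,0,0],-1],
  [[0,0,0],[0,0,0],-1],
  [[0,0,0],[0,0,0],-1],
  [[0,0,0],[0,0,0],-1],
])

```text
time: 12.38
tcp_pos: [477.9, 332.1, 91.5]
eef_rot: [[-0.798, 0.602, -0.001], [0.602, 0.798, -0.001], [0.0, -0.001, -1.0]]
contact_force: [-0.3, 0.0, 0.1]
gripper_width: 34.3
finger_force: 19.9
```

```bash
python3 - <<'E'
from h import *
where()
b=cv2.vconcat([cv2.resize(optics.get_image(n)[y:y+75,x:x+100,::-1],(400,300),interpolation=2) for n,x,y in(("scene",150,150),("top",170,190))])
cv2.imwrite("pics/c4.png",b)
E
```

```text
t 12.38 tcp [477.9 332.1  91.5] grasp in cradle [-285.   -50.8   85. ] tilt err [ 0.237 -0.487  0.888] F cradle [-0.  -0.3  0.1] w 34.3 ff 19.9 q [-0.69  0.64  0.03  1.89 -0.03  0.6   0.28]
```

View pics/c4.png

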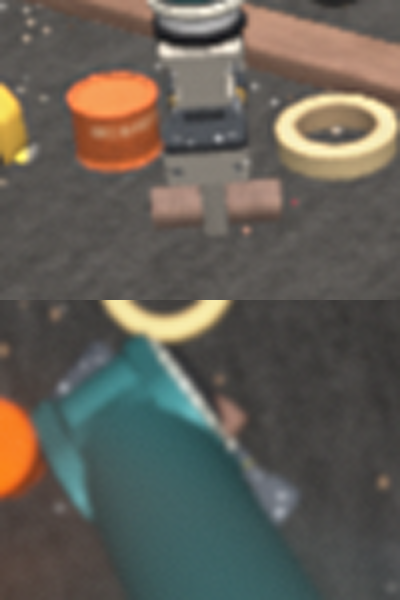

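```bash
python3 - <<'E'
from h import *
s=observe();Rt=np.array(s["eef_rot"]);t=np.array(s["tcp_pos"])
e=plan([(t+[0,0,100],Rt,4),(tcp(cr(4,1,65),TR),TR,11)],-1); print(e[0])
E
```

```text
[[[0.0,0.0,-0.5],[0.0,0.0,0.0],-1],[[0.0,0.0,-0.5],[0.0,0.0,0.0],-1],[[0.0,0.0,-0.5],[0.0,0.0,0.0],-1],[[0.0,0.0,-0.5],[0.0,0.0,0.0],-1],[[-0.33,-0.27,-0.03],[0.14,-0.29,0.54],-1]]
[[[-0.34,-0.24,-0.01],[0.15,-0.3,0.54],-1],[[-0.37,-0.21,0.0],[0.14,-0.29,0.54],-1],[[-0.38,-0.18,0.03],[0.14,-0.3,0.53],-1],[[-0.39,-0.14,0.05],[0.15,-0.29,0.54],-1],[[-0.4,-0.12,0.07],[0.14,-0.3,0.54],-1]]
[[[-0.41,-0.08,0.09],[0.14,-0.29,0.54],-1],[[-0.4,-0.04,0.11],[0.15,-0.3,0.54],-1],[[-0.4,-0.01,0.13],[0.14,-0.29,0.54],-1],[[-0.4,0.02,0.15],[0.14,-0.3,0.54],-1],[[-0.39,0.06,0.16],[0.15,-0.29,0.53],-1]]
[533.02103248 107.05543753 209.43351519]
```

Call:
send_rows([
  [[0,0,-0.5],[0,0,0],-1],
  [[0,0,-0.5],[0,0,0],-1],
  [[0,0,-0.5],[0,0,0],-1],
  [[0,0,-0.5],[0,0,0],-1],
  [[-0.33,-0.27,-0.03],[0.14,-0.29,0.54],-1],
], squeeze=25)

```text
time: 13.1
tcp_pos: [483.7, 312.8, 195.2]
eef_rot: [[-0.746, 0.666, 0.023], [0.664, 0.746, -0.042], [-0.045, -0.016, -0.999]]
contact_force: [0.6, -0.5, -1.4]
gripper_width: 34.3
finger_force: 24.9
```

Call:
send_rows([
  [[-0.34,-0.24,-0.01],[0.15,-0.3,0.54],-1],
  [[-0.37,-0.21,0],[0.14,-0.29,0.54],-1],
  [[-0.38,-0.18,0.03],[0.14,-0.3,0.53],-1],
  [[-0.39,-0.14,0.05],[0.15,-0.29,0.54],-1],
  [[-0.4,-0.12,0.07],[0.14,-0.3,0.54],-1],
])

```text
time: 13.72
tcp_pos: [507.9, 209.2, 201.5]
eef_rot: [[-0.411, 0.909, 0.064], [0.866, 0.412, -0.282], [-0.283, -0.06, -0.957]]
contact_force: [-0.2, -0.2, -0.5]
gripper_width: 34.5
finger_force: 24.9
```

Call:
send_rows([
  [[-0.41,-0.08,0.09],[0.14,-0.29,0.54],-1],
  [[-0.4,-0.04,0.11],[0.15,-0.3,0.54],-1],
  [[-0.4,-0.01,0.13],[0.14,-0.29,0.54],-1],
  [[-0.4,0.02,0.15],[0.14,-0.3,0.54],-1],
  [[-0.39,0.06,0.16],[0.15,-0.29,0.53],-1],
])

```text
time: 14.35
tcp_pos: [533.1, 106.8, 209.4]
eef_rot: [[-0.011, 1.0, 0.007], [0.866, 0.013, -0.5], [-0.5, 0.0, -0.866]]
contact_force: [0.4, -0.2, -1.0]
gripper_width: 34.5
finger_force: 24.9
```

Call:
send_rows([
  [[0,0,0],[0,0,0],-1],
  [[0,0,0],[0,0,0],-1],
  [[0,0,0],[0,0,0],-1],
  [[0,0,0],[0,0,0],-1],
  [[0,0,0],[0,0,0],-1],
])

```text
time: 14.98
tcp_pos: [533.0, 107.3, 209.5]
eef_rot: [[-0.014, 1.0, 0.007], [0.866, 0.016, -0.499], [-0.499, -0.001, -0.867]]
contact_force: [0.0, 0.1, -0.9]
gripper_width: 34.2
finger_force: 24.9
```

```bash
python3 - <<'E'
from h import *
where()
b=cv2.vconcat([cv2.resize(optics.get_image(n)[y:y+90,x:x+120,::-1],(400,300),interpolation=2) for n,x,y in(("scene",220,150),("top",260,155))])
cv2.imwrite("pics/c5.png",b)
where()
E
```

```text
t 14.97 tcp [533.  107.3 209.5] grasp in cradle [ 4.   0.9 65.1] tilt err [-0.    -0.001  0.001] F cradle [-0.5  0.  -0.8] w 34.2 ff 24.9 q [-0.87  0.55  0.53  1.91  0.27  0.97 -0.54]
t 15.07 tcp [533.  107.2 209.5] grasp in cradle [ 4.   0.9 65. ] tilt err [-0.    -0.001  0.001] F cradle [ 0.  -0.2 -0. ] w 34.4 ff 24.9 q [-0.87  0.55  0.53  1.91  0.27  0.97 -0.54]
```

View pics/c5.png

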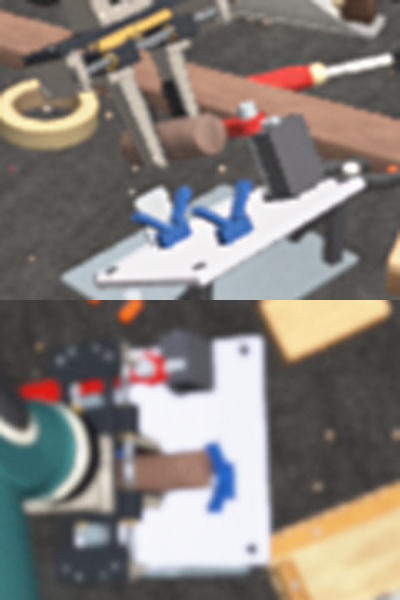

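The round is held square above the saddles, with its upper end at crop (208,135) in scene and (212,470) in top. I lower it in steps.

Call:
send_rows([
  [[0,0,0.25],[0,0,0],-1],
  [[0,0,0.3],[0,0,0],-1],
  [[0,0,0.3],[0,0,0],-1],
  [[0,0,0.16],[0,0,0],-1],
  [[0,0,0],[0,0,0],-1],
])

```text
time: 15.7
tcp_pos: [533.3, 81.3, 165.1]
eef_rot: [[-0.013, 1.0, 0.006], [0.866, 0.015, -0.5], [-0.5, -0.001, -0.866]]
contact_force: [-0.3, 0.7, -0.4]
gripper_width: 34.7
finger_force: 24.9
```

Call:
send_rows([
  [[0,0,0.05],[0,0,0],-1],
  [[0,0,0.05],[0,0,0],-1],
  [[0,0,0.03],[0,0,0],-1],
  [[0,0,0],[0,0,0],-1],
  [[0,0,0],[0,0,0],-1],
])

```text
time: 16.32
tcp_pos: [533.5, 80.8, 162.8]
eef_rot: [[-0.014, 1.0, 0.008], [0.867, 0.016, -0.498], [-0.498, -0.001, -0.867]]
contact_force: [-9.2, 10.0, 24.5]
gripper_width: 34.2
finger_force: 25.0
```

```bash
python3 -c "
from h import *
where()"
```

```text
t 16.32 tcp [533.5  80.8 162.8] grasp in cradle [ 3.5  1.1 11.4] tilt err [ 0.    -0.002  0.001] F cradle [ 3.5 -9.  26.3] w 34.2 ff 25.0 q [-0.82  0.61  0.52  1.95  0.27  0.85 -0.53]
```

Call:
send_rows([
  [[0,0,-0.08],[0,0,0],-1],
  [[0,0,0],[0,0,0],-1],
  [[0,-0.04,0],[0,0,0],-1],
  [[0,0,0.04],[0,0,0],-1],
  [[0,0,0],[0,0,0],-1],
])

```text
time: 16.95
tcp_pos: [532.6, 80.2, 162.8]
eef_rot: [[-0.012, 1.0, 0.009], [0.867, 0.015, -0.499], [-0.499, 0.002, -0.867]]
contact_force: [0.6, 4.4, 8.6]
gripper_width: 34.7
finger_force: 25.0
```

```bash
python3 -c "
from h import *
where()"
```

```text
t 16.95 tcp [532.6  80.2 162.8] grasp in cradle [ 4.   0.3 11.1] tilt err [ 0.002 -0.002 -0.001] F cradle [0.5 0.7 9.7] w 34.7 ff 25.0 q [-0.82  0.61  0.52  1.95  0.27  0.85 -0.54]
```

```bash
python3 - <<'E'
from h import *
b=cv2.vconcat([cv2.resize(optics.get_image(n)[y:y+60,x:x+80,::-1],(400,300),interpolation=2) for n,x,y in(("scene",240,180),("top",280,180))])
cv2.imwrite("pics/c6.png",b)
for z in(0,6): print([((proj(n,[cr(52,0,z),cr(-52,0,z)])-o)*5+[0,300*(n=="top")]).round().tolist() for n,o in(("scene",[240,180]),("top",[280,180]))])
E
```

```text
[[[245.0, 149.0], [133.0, 161.0]], [[234.0, 438.0], [74.0, 451.0]]]
[[[241.0, 139.0], [129.0, 152.0]], [[230.0, 438.0], [69.0, 450.0]]]
```

View pics/c6.png

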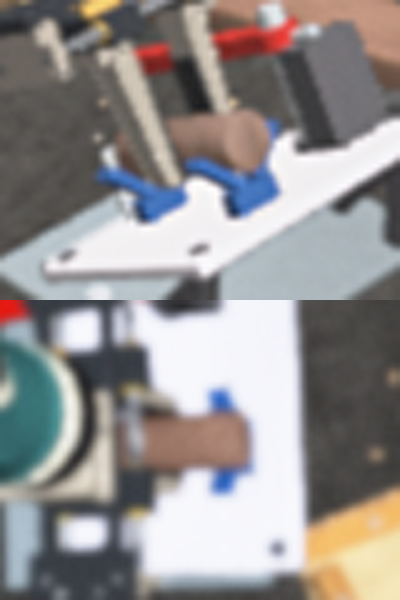

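The scene crop shows the round between the V arms, with its end face at (248,138). The near arm tips are at about (190,163) and (100,175), and the top crop shows it centred across (round 442, saddle 441). I check the height from the arm tips.

```bash
python3 - <<'E'
from h import *
for nm,p in dict(tipU=(42,-28,2),tipL=(-42,-28,2),farU=(42,28,2),B=(-75,-75,-40),C=(75,-75,-40),vbotU=(49,0,-30)).items():
    print(nm,[((proj("scene",cr(*p)+CR[:,2]*dz)-[240,180])*5).round()[0].tolist() for dz in(0,5)],[((proj("top",cr(*p)+CR[:,2]*dz)-[280,180])*5+[0,300]).round()[0].tolist() for dz in(0,5)])
where()
E
```

```text
tipU [[198.0, 167.0], [195.0, 159.0]] [[219.0, 487.0], [216.0, 486.0]]
tipL [[108.0, 176.0], [105.0, 168.0]] [[89.0, 495.0], [85.0, 495.0]]
farU [[266.0, 127.0], [263.0, 119.0]] [[215.0, 392.0], [212.0, 391.0]]
B [[43.0, 277.0], [40.0, 269.0]] [[72.0, 577.0], [68.0, 577.0]]
C [[203.0, 270.0], [200.0, 262.0]] [[301.0, 567.0], [298.0, 567.0]]
vbotU [[260.0, 198.0], [257.0, 190.0]] [[248.0, 443.0], [245.0, 442.0]]
t 17.05 tcp [532.6  80.2 162.8] grasp in cradle [ 4.   0.3 11.1] tilt err [ 0.002 -0.002 -0.001] F cradle [2.6 0.4 8.6] w 34.4 ff 25.0 q [-0.82  0.61  0.52  1.95  0.27  0.85 -0.54]
```

```bash
python3 -c "
from h import *
s=observe(); print(CR.T@np.array(s['moment']),CR.T@np.array(s['contact_force']))"
```

```text
[ 0.01138663  0.12191404 -0.23974295] [2.63958418 0.35228237 8.62748198]
```

Call:
send_rows([
  [[0,0,0.04],[0,0,0],-1],
  [[0,0,0.02],[0,0,0],-1],
  [[0,0,0],[0,0,0],-1],
  [[0,0,0],[0,0,0],-1],
  [[0,0,0],[0,0,0],-1],
])

```text
time: 17.68
tcp_pos: [532.7, 80.1, 162.3]
eef_rot: [[-0.013, 1.0, 0.009], [0.867, 0.016, -0.498], [-0.498, 0.002, -0.867]]
contact_force: [-6.4, 10.7, 30.0]
gripper_width: 34.6
finger_force: 25.0
```

```bash
python3 -c "
from h import *
where()
s=observe(); print(CR.T@np.array(s['moment']),CR.T@np.array(s['contact_force']))"
```

```text
t 17.68 tcp [532.7  80.1 162.3] grasp in cradle [ 3.8  0.4 10.7] tilt err [ 0.002 -0.002 -0.   ] F cradle [ 5.6 -6.2 31.4] w 34.6 ff 25.0 q [-0.82  0.61  0.52  1.95  0.27  0.84 -0.54]
[-1.59473647 -0.85671408 -0.17046691] [ 5.64104003 -6.24856892 31.4019784 ]
```

Call:
send_rows([
  [[0,0,-0.06],[0,0,0],-1],
  [[0,-0.01,-0.02],[0,0,0],-1],
  [[0.03,0,0],[0,0,0],-1],
  [[0.02,0,0],[0,0,0],-1],
  [[0,0,0],[0,0,0],-1],
])

```text
time: 18.3
tcp_pos: [532.4, 81.4, 162.2]
eef_rot: [[-0.013, 1.0, 0.009], [0.866, 0.016, -0.5], [-0.5, 0.002, -0.866]]
contact_force: [5.9, -0.2, 6.0]
gripper_width: 34.4
finger_force: 25.0
```

```bash
python3 -c "
from h import *
where()"
```

```text
t 18.3 tcp [532.4  81.4 162.2] grasp in cradle [ 2.7  0.1 11.2] tilt err [ 0.002  0.    -0.   ] F cradle [3.3 5.9 5.1] w 34.4 ff 25.0 q [-0.83  0.61  0.52  1.95  0.27  0.85 -0.54]
```

Call:
send_rows([
  [[0.02,0,0],[0,0,0],-1],
  [[0.02,0.01,0],[0,0,0],-1],
  [[0.02,0,0],[0,0,0],-1],
  [[0,0,0],[0,0,0],-1],
  [[0,0,0],[0,0,0],-1],
])

```text
time: 18.92
tcp_pos: [532.6, 83.8, 160.7]
eef_rot: [[-0.012, 1.0, 0.009], [0.866, 0.015, -0.501], [-0.501, 0.001, -0.866]]
contact_force: [5.1, -1.2, 6.7]
gripper_width: 34.7
finger_force: 25.0
```

```bash
python3 -c "
from h import *
where()"
```

```text
t 18.93 tcp [532.6  83.8 160.7] grasp in cradle [ 0.   0.3 11.1] tilt err [ 0.001  0.001 -0.001] F cradle [4.5 5.1 5.2] w 34.7 ff 25.0 q [-0.83  0.62  0.52  1.95  0.27  0.85 -0.54]
```

Call:
send_rows([
  [[0.02,0.01,0],[0,0,0],-1],
  [[0.02,0,0],[0,0,0],-1],
  [[0.02,0,0],[0,0,0],-1],
  [[0,0,0],[0,0,0],-1],
  [[0,0,0],[0,0,0],-1],
])

```text
time: 19.55
tcp_pos: [532.8, 85.2, 159.7]
eef_rot: [[-0.011, 1.0, 0.007], [0.864, 0.014, -0.502], [-0.503, 0.0, -0.865]]
contact_force: [2.2, -2.7, 9.7]
gripper_width: 34.1
finger_force: 25.0
```

```bash
python3 -c "
from h import *
where()"
```

```text
t 19.55 tcp [532.8  85.2 159.7] grasp in cradle [-1.6  0.4 11. ] tilt err [-0.     0.003 -0.001] F cradle [7.2 2.1 7. ] w 34.1 ff 25.0 q [-0.83  0.62  0.52  1.94  0.26  0.85 -0.55]
```

Call:
send_rows([
  [[-0.03,0,-0.02],[0,0,0],-1],
  [[0,0,0],[0,0,0],-1],
  [[0,0,0],[0,0,0],0.2],
  [[0,0,0],[0,0,0],0.2],
  [[0,0,0],[0,0,0],0.2],
], squeeze=8)

```text
time: 20.18
tcp_pos: [531.1, 86.8, 159.5]
eef_rot: [[-0.014, 1.0, 0.006], [0.866, 0.015, -0.5], [-0.5, -0.002, -0.866]]
contact_force: [0.4, -1.0, -0.4]
gripper_width: 54.6
finger_force: 0.0
```

Call:
send_rows([
  [[0,0,0],[0,0,0],0.2],
  [[0,0,0],[0,0,0],0.2],
  [[0,0,0],[0,0,0],0.2],
  [[0,0,-0.2],[0,0,0],0.2],
  [[0,0,-0.5],[0,0,0],0.2],
])

```text
time: 20.8
tcp_pos: [531.1, 103.9, 190.6]
eef_rot: [[-0.013, 1.0, 0.005], [0.866, 0.014, -0.5], [-0.5, -0.002, -0.866]]
contact_force: [1.5, 0.0, 0.2]
gripper_width: 55.2
finger_force: 0.0
```

Call:
send_rows([
  [[0,0,-0.7],[0,0,0],0.2],
  [[0,0,-0.7],[0,0,0],0.2],
  [[0,0,-0.6],[0,0,0],0.2],
  [[0,0,-0.4],[0,0,0],1],
  [[0,0,0],[0,0,0],1],
])

```text
time: 21.42
tcp_pos: [531.2, 165.3, 295.8]
eef_rot: [[-0.014, 1.0, 0.01], [0.867, 0.017, -0.497], [-0.497, 0.002, -0.868]]
contact_force: [-0.2, -0.5, 0.2]
gripper_width: 73.3
finger_force: 0.0
```

```bash
python3 - <<'E'
from h import *
where()
b=cv2.vconcat([cv2.resize(optics.get_image(n)[y:y+60,x:x+100,::-1],(500,300),interpolation=2) for n,x,y in(("scene",230,180),("top",260,180))])
cv2.imwrite("pics/c7.png",b)
print([((proj(n,[cr(52,0,z),cr(-52,0,z)])-o)*5+[0,300*(n=="top")]).round().tolist() for z in(0,5) for n,o in(("scene",[230,180]),("top",[260,180]))])
E
```

```text
t 21.43 tcp [531.2 165.3 295.8] grasp in cradle [ -3.3   0.2 168.8] tilt err [ 0.003 -0.003  0.001] F cradle [ 0.5 -0.2 -0.1] w 73.3 ff 0.0 q [-0.95  0.46  0.53  1.79  0.27  1.18 -0.56]
[[[295.0, 149.0], [183.0, 161.0]], [[334.0, 438.0], [174.0, 451.0]], [[292.0, 141.0], [180.0, 153.0]], [[331.0, 438.0], [170.0, 450.0]]]
```

View pics/c7.png

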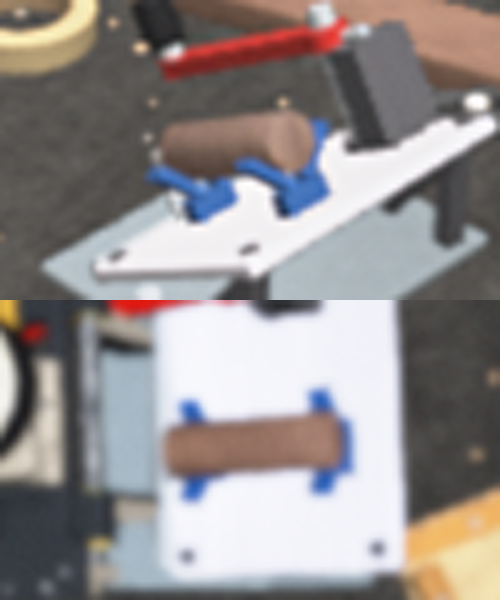

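```bash
python3 - <<'E'
from h import *
B={}
for n,(x0,x1,y0,y1) in {"top":(285,335,195,225),"scene":(255,297,198,220)}.items():
    s=optics.get_image(n)[y0:y1,x0:x1].astype(int); m=((s[...,0]-s[...,2]>18)&(s[...,0]<190)&(s[...,0]-s[...,1]<70)).astype(np.uint8)
    k,l,st,ce=cv2.connectedComponentsWithStats(m); i=1+st[1:,4].argmax(); c=max(cv2.findContours((l==i).astype(np.uint8),0,1)[0],key=len)
    rc=cv2.minAreaRect(c); B[n]=np.array(rc[0])+[x0,y0]; print(n,st[i,4],(ce[i]+[x0,y0]).round(1),B[n].round(1),np.round(rc[1],1),(cv2.boxPoints(rc)+[x0,y0]).round(1).tolist())
    # expected silhouette box of a seated round in model frame
    a=np.linspace(0,2*np.pi,40)
    for o in((0,0,0),(2,1,3),(2,1,6)):
        P=np.float32(proj(n,[cr(x+o[0],17.5*np.cos(t)+o[1],17.5*np.sin(t)+o[2]) for x in(-52.5,52.5) for t in a]))
        r=cv2.minAreaRect(P); print('  model',o,np.round(r[0],1),np.round(r[1],1))
print('round in cradle model frame',(CR.T@(tri(B)-O)).round(1))
E
```

```text
top 323 [310.3 208.5] [310.  208.6] [ 9.6 34.4] [[292.4, 205.4], [326.7, 202.3], [327.5, 211.9], [293.3, 215.0]]
  model (0, 0, 0) [310.6 208.8] [11.9 37.1]
  model (2, 1, 3) [310.8 208.3] [12.  37.2]
  model (2, 1, 6) [310.4 208.3] [12.  37.3]
scene 299 [277.2 207.7] [276.4 206.8] [14.2 29.3] [[261.3, 200.8], [290.5, 198.7], [291.6, 212.8], [262.4, 214.9]]
  model (0, 0, 0) [277.8 210.8] [12.5 32.2]
  model (2, 1, 3) [278.1 209.7] [12.5 32.3]
  model (2, 1, 6) [277.7 208.7] [12.5 32.3]
round in cradle model frame [ 4.2 -0.7 13.4]
```

```bash
python3 - <<'E'
from h import *
im=optics.get_image("scene").astype(int)
def show(c,r0,r1): print('col',c,'rows',r0,[tuple(im[r,c].tolist()) for r in range(r0,r1)])
for c in(270,276): show(c,199,220)
show(268,230,238)
a=np.linspace(0,2*np.pi,60)
def rows(o):
    out=[]
    for c in(270,276):
        P=proj("scene",[cr(x+o[0],17.5*np.cos(t)+o[1],17.5*np.sin(t)+o[2]) for x in np.linspace(-52,52,200) for t in a]); s=P[abs(P[:,0]-c)<.6]; out.append((s[:,1].min().round(1),s[:,1].max().round(1)))
    return out
for o in((0,0,0),(0,0,3),(0,0,6)): 
    E=proj("scene",[cr(x,-75,-40+o[2]) for x in np.linspace(-75,75,300)]); print(o,rows(o),'plate edge row at 268',E[abs(E[:,0]-268).argmin()].round(1))
blue=(im[...,2]>120)&(im[...,2]-im[...,0]>50); ys,xs=np.where(blue[195:230,250:305]); 
for r in range(195,230):
    k=np.where(blue[r,250:305])[0]+250
    if len(k): print(r,k.tolist())
E
```

```text
col 270 rows 199 [(90, 86, 82), (88, 85, 82), (88, 86, 82), (83, 82, 79), (93, 85, 81), (133, 111, 101), (150, 121, 109), (149, 120, 108), (145, 118, 104), (136, 110, 98), (122, 99, 87), (110, 90, 80), (102, 83, 73), (95, 77, 69), (87, 71, 63), (81, 65, 56), (95, 89, 94), (132, 148, 178), (118, 156, 215), (84, 129, 199), (66, 109, 174)]
col 276 rows 199 [(84, 81, 79), (85, 82, 78), (84, 81, 78), (88, 83, 80), (122, 104, 95), (151, 124, 111), (157, 128, 114), (154, 125, 110), (148, 120, 106), (137, 111, 99), (126, 103, 91), (115, 94, 81), (101, 84, 76), (90, 79, 85), (82, 72, 78), (82, 72, 71), (115, 120, 132), (148, 167, 202), (142, 161, 210), (105, 135, 197), (76, 118, 191)]
col 268 rows 230 [(241, 240, 241), (242, 241, 242), (243, 241, 242), (219, 214, 218), (158, 153, 157), (146, 148, 152), (174, 184, 190), (185, 197, 203)]
(0, 0, 0) [(np.float64(205.8), np.float64(217.8)), (np.float64(205.0), np.float64(217.3))] plate edge row at 268 [268.  234.6]
(0, 0, 3) [(np.float64(204.8), np.float64(216.8)), (np.float64(204.0), np.float64(216.3))] plate edge row at 268 [268.  233.6]
(0, 0, 
[... 499 characters left out ...]
 287, 288, 289, 290, 291, 292, 293, 294]
216 [263, 264, 265, 266, 267, 268, 273, 274, 275, 276, 284, 285, 286, 287, 288, 289, 290, 291, 292, 293, 294]
217 [265, 266, 267, 268, 269, 270, 271, 272, 273, 274, 275, 276, 285, 286, 287, 288, 289, 290, 291, 292, 293, 294, 295]
218 [267, 268, 269, 270, 271, 272, 273, 274, 275, 276, 285, 286, 287, 288, 289, 290, 291, 292, 293, 294, 295]
219 [268, 269, 270, 271, 272, 273, 274, 275, 276, 277, 286, 287, 288, 289, 290, 291, 292, 293, 294]
220 [267, 268, 269, 270, 271, 272, 273, 274, 275, 276, 287, 288, 289, 290, 291, 292, 293]
221 [268, 269, 270, 271, 272, 273, 274, 275, 287, 288, 289, 290, 291]
222 [269, 270, 271, 272, 273, 288, 289]
223 [269, 270, 271]
```

The round sits centred. Its silhouette height matches the touch height, and the plate edge shows the same offset, so my frame is about 5 mm low along z. Next I regrip the knob where I left it.

```bash
python3 - <<'E'
from h import *
Q=R.from_rotvec(-1.484*CR[:,2]).as_matrix()@TR
T=np.array([614.9,232.2,143.5]); e=plan([(T+70*CR[:,2],Q)],1); print(e[0]); plan([(T+25*CR[:,2],Q),(T,Q,2)],1,start=e)
E
```

```text
[[[0.24,0.16,0.05],[0.0,0.0,0.9],1],[[0.26,0.12,0.04],[0.0,0.0,0.9],1],[[0.28,0.08,0.05],[0.0,0.0,0.9],1],[[0.28,0.05,0.05],[0.0,0.0,0.9],1],[[0.29,0.01,0.05],[0.0,0.01,0.9],1]]
[[[0.29,-0.03,0.04],[0.0,0.0,0.9],1],[[0.28,-0.07,0.05],[0.0,0.0,0.9],1],[[0.27,-0.11,0.05],[-0.01,0.0,0.9],1],[[0.25,-0.14,0.05],[0.0,0.0,0.9],1],[[0.23,-0.17,0.04],[0.0,0.0,0.9],1]]
[[[0.21,-0.2,0.05],[0.0,0.0,0.9],1],[[0,0,0],[0,0,0],1],[[0,0,0],[0,0,0],1],[[0,0,0],[0,0,0],1],[[0,0,0],[0,0,0],1]]
[614.64822175 267.14715172 204.2157527 ]
[[[0.0,0.0,0.9],[0.0,0.0,0.0],1],[[0.0,0.0,0.25],[0.0,0.0,0.0],1],[[0.0,0.0,0.25],[0.0,0.0,0.0],1],[[0,0,0],[0,0,0],1],[[0,0,0],[0,0,0],1]]
```

Call:
send_rows([
  [[0.24,0.16,0.05],[0,0,0.9],1],
  [[0.26,0.12,0.04],[0,0,0.9],1],
  [[0.28,0.08,0.05],[0,0,0.9],1],
  [[0.28,0.05,0.05],[0,0,0.9],1],
  [[0.29,0.01,0.05],[0,0.01,0.9],1],
])

```text
time: 22.3
tcp_pos: [569.0, 210.8, 252.7]
eef_rot: [[0.618, 0.786, 0.007], [0.683, -0.533, -0.499], [-0.389, 0.313, -0.866]]
contact_force: [0.5, 0.2, -0.5]
gripper_width: 92.1
finger_force: 0.0
```

Call:
send_rows([
  [[0.29,-0.03,0.04],[0,0,0.9],1],
  [[0.28,-0.07,0.05],[0,0,0.9],1],
  [[0.27,-0.11,0.05],[-0.01,0,0.9],1],
  [[0.25,-0.14,0.05],[0,0,0.9],1],
  [[0.23,-0.17,0.04],[0,0,0.9],1],
])

```text
time: 22.92
tcp_pos: [607.2, 258.4, 212.3]
eef_rot: [[0.974, 0.228, 0.008], [0.201, -0.842, -0.5], [-0.108, 0.489, -0.866]]
contact_force: [-1.0, -0.5, 0.3]
gripper_width: 92.4
finger_force: 0.0
```

Call:
send_rows([
  [[0.21,-0.2,0.05],[0,0,0.9],1],
  [[0,0,0],[0,0,0],1],
  [[0,0,0],[0,0,0],1],
  [[0,0,0],[0,0,0],1],
  [[0,0,0],[0,0,0],1],
])

```text
time: 23.55
tcp_pos: [615.0, 267.7, 205.7]
eef_rot: [[0.995, 0.099, 0.009], [0.09, -0.862, -0.499], [-0.042, 0.497, -0.867]]
contact_force: [-0.4, -0.3, 0.1]
gripper_width: 92.0
finger_force: 0.0
```

```bash
python3 - <<'E'
from h import *
where()
Q=R.from_rotvec(-1.484*CR[:,2]).as_matrix()@TR
T=np.array([614.9,232.2,143.5]); plan([(T+25*CR[:,2],Q),(T,Q,2)],1)
im=optics.get_image("scene").astype(int)[150:200,210:300]; 
blk=(im.max(2)<50).astype(np.uint8); k,l,st,ce=cv2.connectedComponentsWithStats(blk)
print([(st[j,4],(ce[j]+[210,150]).round(1).tolist()) for j in range(1,k) if st[j,4]>15], proj("scene",[cr(-136,84.6,70)]).round(1))
E
```

```text
t 23.55 tcp [615.  267.7 205.7] grasp in cradle [-135.9   85.5  141.4] tilt err [-0.    -0.002 -1.485] F cradle [ 0.3 -0.4 -0.1] w 92.0 ff 0.0 q [-1.11  0.86  0.81  1.52 -0.12  1.18 -1.85]
[[[-0.01,-0.01,0.93],[-0.01,-0.01,0.0],1],[[0.0,0.0,0.25],[0.0,0.0,0.0],1],[[0.0,0.0,0.25],[0.0,0.0,0.0],1],[[0,0,0],[0,0,0],1],[[0,0,0],[0,0,0],1]]
[(np.int32(59), [261.3, 184.3])] [[261.7 183.3]]
```

The knob is within 1 px of where I expected it, so I descend and grip.

Call:
send_rows([
  [[0,0,0.93],[0,0,0],1],
  [[0,0,0.25],[0,0,0],1],
  [[0,0,0.25],[0,0,0],1],
  [[0,0,0],[0,0,0],1],
  [[0,0,0],[0,0,0],-1],
], squeeze=45)

```text
time: 24.22
tcp_pos: [616.2, 233.1, 144.0]
eef_rot: [[0.995, 0.099, 0.01], [0.091, -0.862, -0.499], [-0.041, 0.497, -0.867]]
contact_force: [0.1, -0.0, 0.2]
gripper_width: 84.3
finger_force: 0.0
```

Call:
send_rows([
  [[0,0,0],[0,0,0],-1],
  [[0,0,0],[0,0,0],-1],
  [[0,0,0],[0,0,0],-1],
  [[0,0,0],[0,0,0],-1],
  [[0,0,0],[0,0,0],-1],
])

```text
time: 24.85
tcp_pos: [615.7, 232.3, 143.2]
eef_rot: [[0.995, 0.099, 0.009], [0.09, -0.862, -0.499], [-0.042, 0.498, -0.866]]
contact_force: [-0.6, -0.2, 0.5]
gripper_width: 33.9
finger_force: 0.0
```

Call:
send_rows([
  [[0,0,0],[0,0,0],-1],
  [[0,0,0],[0,0,0],-1],
  [[0,0,0],[0,0,0],-1],
  [[0,0,0],[0,0,0],-1],
  [[0,0,0],[0,0,0],-1],
])

```text
time: 25.48
tcp_pos: [615.7, 232.3, 143.3]
eef_rot: [[0.995, 0.099, 0.009], [0.09, -0.862, -0.499], [-0.042, 0.498, -0.866]]
contact_force: [0.3, 0.3, 0.1]
gripper_width: 27.0
finger_force: 45.0
```

```bash
python3 - <<'E'
from h import *
where()
E
```

```text
t 25.48 tcp [615.7 232.3 143.3] grasp in cradle [-136.3   85.6   69.7] tilt err [ 1.000e-03 -1.000e-03 -1.485e+00] F cradle [-0.2  0.3  0.2] w 27.0 ff 45.0 q [-1.06  0.92  0.78  1.59 -0.14  1.05 -1.83]
```

```bash
python3 - <<'E'
from h import *
s=observe();t=np.array(s["tcp_pos"]);Rt=np.array(s["eef_rot"])
e=plan([(t+6*CR[:,2],Rt,5)],-1); c=CR.T@(e[0]+GO*e[1][:,2]-O); a0=np.arctan2(-c[0],95.8-c[1]); r0=np.hypot(c[0],95.8-c[1]); w=[]; print(c,a0,r0)
for u in np.linspace(0,1,15)[1:]:
    a=a0+(0.005-a0)*u; r=r0+(137-r0)*u; Q=R.from_rotvec(-(1.485*(1-u))*CR[:,2]).as_matrix()@TR
    w.append((tcp(cr(-r*np.sin(a),95.8-r*np.cos(a),c[2]),Q),Q))
plan(w,-1,start=e)
E
```

```text
[[[0.0,0.0,-0.02],[0.0,0.0,0.0],-1],[[0.0,0.0,-0.03],[0.0,0.0,0.0],-1],[[0.0,0.0,-0.02],[0.0,0.0,0.0],-1],[[0.0,0.0,-0.03],[0.0,0.0,0.0],-1],[[0.0,0.0,-0.02],[0.0,0.0,0.0],-1]]
[-136.315493     85.58710384   75.65029732] 1.4960150149422689 136.69753794211604
[[[-0.29,0.01,0.0],[0.0,-0.01,-0.7],-1],[[-0.29,0.01,0.0],[0.0,0.0,-0.71],-1],[[-0.29,0.02,0.0],[0.0,0.0,-0.71],-1],[[-0.29,0.01,0.0],[0.0,0.0,-0.71],-1],[[-0.29,0.01,0.0],[0.0,0.0,-0.7],-1]]
[[[-0.29,0.01,0.0],[0.0,0.0,-0.71],-1],[[-0.29,0.01,0.0],[0.0,0.0,-0.71],-1],[[-0.3,0.02,0.0],[0.0,0.0,-0.7],-1],[[-0.29,0.01,0.0],[0.0,0.0,-0.71],-1],[[-0.29,0.01,0.0],[0.0,0.0,-0.71],-1]]
[[[-0.29,0.02,0.0],[0.0,0.0,-0.71],-1],[[-0.29,0.01,0.0],[0.0,0.0,-0.7],-1],[[-0.29,0.01,0.0],[0.0,0.0,-0.71],-1],[[-0.29,0.02,0.0],[0.0,0.0,-0.71],-1],[[0,0,0],[0,0,0],-1]]
```

Call:
send_rows([
  [[0,0,-0.02],[0,0,0],-1],
  [[0,0,-0.04],[0,0,0],-1],
  [[0,0,-0.04],[0,0,0],-1],
  [[0,0,-0.04],[0,0,0],-1],
  [[0,0,0],[0,0,0],-1],
], squeeze=50)

```text
time: 26.1
tcp_pos: [615.2, 234.6, 148.4]
eef_rot: [[0.995, 0.098, 0.007], [0.088, -0.861, -0.5], [-0.043, 0.498, -0.866]]
contact_force: [1.3, -4.3, -6.2]
gripper_width: 27.0
finger_force: 50.0
```

Call:
send_rows([
  [[-0.29,0.01,0],[0,-0.01,-0.7],-1],
  [[-0.29,0.01,0],[0,0,-0.71],-1],
  [[-0.29,0.02,0],[0,0,-0.71],-1],
  [[-0.29,0.01,0],[0,0,-0.71],-1],
  [[-0.29,0.01,0],[0,0,-0.7],-1],
])

```text
time: 26.72
tcp_pos: [547.6, 212.6, 160.7]
eef_rot: [[0.807, 0.59, 0.006], [0.513, -0.697, -0.501], [-0.291, 0.407, -0.866]]
contact_force: [2.5, -5.5, -6.9]
gripper_width: 26.9
finger_force: 50.0
```

```bash
python3 - <<'E'
from h import *
where()
E
```

```text
t 26.73 tcp [547.6 212.6 160.7] grasp in cradle [-111.4   17.1   75.4] tilt err [-0.001  0.001 -0.952] F cradle [ 1.4  2.4 -8.7] w 26.9 ff 50.0 q [-1.08  0.76  0.68  1.77  0.02  0.99 -1.44]
```

Call:
send_rows([
  [[-0.29,0.01,0],[0,0,-0.71],-1],
  [[-0.29,0.01,0],[0,0,-0.71],-1],
  [[-0.3,0.02,0],[0,0,-0.7],-1],
  [[-0.29,0.01,0],[0,0,-0.71],-1],
  [[-0.29,0.01,0],[0,0,-0.71],-1],
])

```text
time: 27.35
tcp_pos: [502.3, 164.2, 188.7]
eef_rot: [[0.397, 0.918, 0.007], [0.796, -0.341, -0.5], [-0.457, 0.204, -0.866]]
contact_force: [5.6, -4.0, -7.9]
gripper_width: 26.7
finger_force: 50.0
```

Call:
send_rows([
  [[-0.29,0.02,0],[0,0,-0.71],-1],
  [[-0.29,0.01,0],[0,0,-0.7],-1],
  [[-0.29,0.01,0],[0,0,-0.71],-1],
  [[-0.29,0.02,0],[0,0,-0.71],-1],
  [[0,0,0],[0,0,0],-1],
])

```text
time: 27.98
tcp_pos: [490.8, 116.3, 216.8]
eef_rot: [[-0.011, 1.0, 0.007], [0.867, 0.013, -0.498], [-0.498, 0.001, -0.867]]
contact_force: [4.4, -1.2, -9.0]
gripper_width: 27.0
finger_force: 50.0
```

```bash
python3 - <<'E'
from h import *
where()
E
```

```text
t 27.98 tcp [490.8 116.3 216.8] grasp in cradle [ -0.9 -41.1  76.2] tilt err [-0.001 -0.003 -0.002] F cradle [-3.4  4.4 -8.4] w 27.0 ff 50.0 q [-0.92  0.48  0.51  1.98  0.3   0.97 -0.62]
```

Call:
send_rows([
  [[-0.03,0,0.02],[0,0,0],-1],
  [[0,0,0.05],[0,0,0],-1],
  [[0,0,0.05],[0,0,0],-1],
  [[0,0,0.05],[0,0,0],-1],
  [[0,0,0],[0,0,0],-1],
])

```text
time: 28.6
tcp_pos: [490.8, 111.3, 210.1]
eef_rot: [[-0.014, 1.0, 0.007], [0.866, 0.016, -0.499], [-0.5, -0.001, -0.866]]
contact_force: [2.2, 1.1, -9.8]
gripper_width: 26.8
finger_force: 50.0
```

```bash
python3 - <<'E'
from h import *
where()
E
```

```text
t 28.6 tcp [490.8 111.3 210.1] grasp in cradle [  0.2 -41.2  68. ] tilt err [-0.    -0.001  0.001] F cradle [-5.8  2.2 -8. ] w 26.8 ff 50.0 q [-0.91  0.49  0.51  1.99  0.3   0.96 -0.61]
```

Call:
send_rows([
  [[0.02,0,0.04],[0,0,0],-1],
  [[0,0,0.04],[0,0,0],-1],
  [[0,0,0.03],[0,0,0],-1],
  [[0,0,0],[0,0,0],-1],
  [[0,0,0],[0,0,0],-1],
])

```text
time: 29.22
tcp_pos: [490.8, 109.6, 205.7]
eef_rot: [[-0.014, 1.0, 0.007], [0.866, 0.015, -0.499], [-0.5, -0.001, -0.866]]
contact_force: [-3.8, 4.0, 2.5]
gripper_width: 27.2
finger_force: 50.0
```

```bash
python3 - <<'E'
from h import *
where()
E
```

```text
t 29.23 tcp [490.8 109.6 205.7] grasp in cradle [ -0.5 -41.3  63.3] tilt err [-0.001 -0.001  0.001] F cradle [-2.3 -3.7  4.1] w 27.2 ff 50.0 q [-0.91  0.5   0.51  2.    0.3   0.94 -0.61]
```

The bar now bears on the round. I release the knob and back off.

Call:
send_rows([
  [[0,0,0],[0,0,0],1],
  [[0,0,0],[0,0,0],1],
  [[0,0,0],[0,0,0],1],
  [[0,0,0],[0,0,0],1],
  [[0,0,0],[0,0,0],1],
])

```text
time: 29.85
tcp_pos: [491.0, 109.1, 205.1]
eef_rot: [[-0.013, 1.0, 0.007], [0.866, 0.015, -0.5], [-0.5, -0.0, -0.866]]
contact_force: [0.1, 0.5, 0.3]
gripper_width: 74.3
finger_force: 0.0
```

Call:
send_rows([
  [[0,0,-0.3],[0,0,0],1],
  [[0,0,-0.7],[0,0,0],1],
  [[0,0,-0.8],[0,0,0],1],
  [[0,0,-0.7],[0,0,0],1],
  [[0,0,0],[0,0,0],1],
])

```text
time: 30.48
tcp_pos: [491.0, 173.9, 315.9]
eef_rot: [[-0.014, 1.0, 0.012], [0.868, 0.018, -0.496], [-0.496, 0.004, -0.868]]
contact_force: [-0.3, -0.1, 0.7]
gripper_width: 91.9
finger_force: 0.0
```

```bash
python3 - <<'E'
from h import *
where()
im={n:optics.get_image(n).astype(int) for n in INF}
for n in im: cv2.imwrite(f"pics/end_{n}.png",im[n][:,:,::-1].astype(np.uint8))
for n,(x0,x1,y0,y1) in {"top":(275,350,155,245),"scene":(235,320,170,230)}.items():
    s=im[n][y0:y1,x0:x1]; red=((s[...,0]>150)&(s[...,1]<80)).astype(np.uint8); blk=(s.max(2)<45).astype(np.uint8)
    for nm,m in(("red",red),("blk",blk)):
        k,l,st,ce=cv2.connectedComponentsWithStats(m)
        for j in range(1,k):
            if st[j,4]>15:
                vx=cv2.fitLine(np.argwhere(l==j)[:,::-1].astype(np.float32),2,0,.01,.01).ravel(); print(n,nm,st[j,4],(ce[j]+[x0,y0]).round(1),vx[:2].round(3))
for L in(0,14,22): print(L,[proj(n,[cr(-1,-42,44+L+5)]).round(1).tolist() for n in("top","scene")])
for c in(270,): print([tuple(im["scene"][r,c]) for r in range(200,218)])
E
```

```text
t 30.48 tcp [491.  173.9 315.9] grasp in cradle [ -1.3 -39.7 190.9] tilt err [ 0.005 -0.004  0.001] F cradle [ 0.5 -0.3  0.5] w 91.9 ff 0.0 q [-1.01  0.37  0.51  1.85  0.29  1.23 -0.62]
top red 230 [307.  199.1] [0.006 1.   ]
top blk 41 [302.9 221.6] [0.966 0.257]
scene red 24 [308.7 174.4] [ 0.989 -0.15 ]
scene red 216 [278.8 199.2] [ 0.871 -0.491]
scene blk 39 [258.  199.4] [0.617 0.787]
0 [[[303.8, 222.1]], [[260.7, 201.2]]]
14 [[[301.8, 221.8]], [[258.9, 196.6]]]
22 [[[300.6, 221.7]], [[257.9, 194.0]]]
[(np.int64(123), np.int64(80), np.int64(78)), (np.int64(193), np.int64(69), np.int64(65)), (np.int64(223), np.int64(65), np.int64(60)), (np.int64(222), np.int64(63), np.int64(57)), (np.int64(220), np.int64(64), np.int64(57)), (np.int64(220), np.int64(63), np.int64(58)), (np.int64(221), np.int64(60), np.int64(54)), (np.int64(195), np.int64(68), np.int64(61)), (np.int64(149), np.int64(95), np.int64(85)), (np.int64(121), np.int64(100), np.int64(89)), (np.int64(109), np.int64(91), np.int64(81)), (np.int64(102), np.int64(84), np.int64(75)), (np.int64(96), np.int64(78), np.int64(70)), (np.int64(87), np.int64(70), np.int64(62)), (np.int64(82), np.int64(67), np.int64(57)), (np.int64(95), np.int64(91), np.int64(96)), (np.int64(130), np.int64(147), np.int64(177)), (np.int64(119), np.int64(157), np.int64(216))]
```

The bar has risen about 12–15 mm from its empty position, which fits resting on the seated round. It lies straight across, the round has not moved, and the gripper is clear.

```bash
python3 -c "
from bench import workorder
print(workorder.sign_off())"
```

```text
the job is handed in; nothing more can be done
None
```

I handed the job in at about 30.5 s of the 69 s allowed, but `sign_off()` gave no verdict. By my measurements the round lies in both saddles at the stop and the bar, lowered under control, rests across it; I saw no contact with the tape roll, sanding block or tin.

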